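# Line up square tubes in the welding fixture

## Robot

A 6-joint arm with a two-finger parallel gripper is mounted at the origin on a cart in front of the work surface, level with it; the furniture and walls round the work are solid. World frame = base frame: x ahead of the robot, y to its left, z up, the work surface at z = 0. Lengths are in m, angles in rad, forces in N, time in s.
With the tool pointing down it reaches from about 0.225 to 0.875 m from the base axis. Payload 3.4 kg.
Tool frame: the origin (TCP) lies midway between the tips of the shut fingers; the grasp point (between the pads) lies 19 mm behind it; z points along the fingers, y is the line along which they close (so a half turn about z gives the same grasp; the last joint's range is limited). The gripper opens to 85 mm and grips with 20 to 120 N. Pads are 22 mm wide; open, the fingers measure 114 mm over their backs; the gripper's body (76 mm by 85 mm) begins 54 mm behind the grasp point. The pads swing forward as they close: fully open they stand 13 mm farther back than shut.
Start: joints at [-1.403, 0.276, 1.505, -0, 1.361, -0.121], TCP at [0.164, -0.551, 0.231] pointing down, gripper open.
Joint ranges: [-2.89, 2.89], [-0.75, 2.08], [0.22, 2.7], [-1.18, 4.32], [0.11, 2.71], [-2.7, 2.7]. Speed limits (rad/s): [2.57, 2.57, 3.14, 3.14, 3.14, 3.14].

## Interface

Orientations are given as a unit quaternion [w, x, y, z].
In Python, from rig import * gives the robot as it stands.
- The arm moves only by the tool apply_moves, never from a script. Its argument "steps" is one flat list of numbers, 4 for each row, row after row: the shift along the world's x, y, z in cm, then the turn about the world's z in degrees. A call has 1 to 8 rows; each row is the pose to reach, as a shift and turn from the pose commanded when the call began; what a row does not reach only later rows make up. A row lasts 1/12 s, in which the tool goes at most 41.7 mm and 7.16 degrees, less where a joint would pass 70% of its speed; a pose out of reach is approached as far as the arm can. A call with a gripper value outside its range is refused whole. "jaw" is the closure in counts, from 0 (fully open) to 255 (shut), set as the call begins (left out, the last holds). The fingers move at their own pace and stop on an object; "newtons" is the grip in N (left out, the last holds). Time passes only in rows, so rows that repeat a pose let the fingers close. It gives the time, the measured TCP pose, the force, the opening and the grip force at its end, in the units of the state.
- get_state(): the state, without advancing time (a new reading comes with each control period).
- get_image(name): name is "scene" or "top"; returns the picture (400x640x3 uint8, red, green, blue); there is no depth.
- calibration(name): a dict with "fx", "fy", "cx", "cy" (pixels), "k1" (the pictures are not rectified: a ray, as slopes to the right and down, at radius r is drawn at 1 + k1 r^2 times it, then the intrinsics apply), "xyz" and "rotation" of the camera in the world. Camera axes: x right, y up, looking along -z (the intrinsics and any distortion apply to the point x, -y, -z); pixel columns grow to the right and rows downward; lengths in m; the calibration is good to about 2 mm. A picture is of the moment at which its call begins. calibration takes no time and is no camera call.
- sign_off(): hands the job in; it is judged then, once.
The state is a dict: "clock": time; "qpos": joint angles; "qd": joint speeds; "effort": joint torques, N m; "position": TCP position; "ee_rot": TCP orientation; "contact_force": force on the tool from outside, world axes, zero at the start; "moment": the same for the moment, N m; "width": finger opening in m; "gripper_force": force on a finger pad.
Only numpy, scipy, OpenCV 4.12 (cv2) and the standard library are available. Lean on these libraries where they do the work, as an engineer would, in place of code of your own. Each camera call takes 0.05 s, during which the arm holds its last target. There are 200 camera calls.

## Task

Get the welding fixture ready for a run: swing its small hinged gas shroud open and draw the follower back, then lay every short piece of square tube lying on the table end to end on the rail, butted tight without gaps from the headstock's stop to the last one, and slide the follower up against them. Then swing the upper half of the shroud back over the first joint and press it fully shut, edge on edge. Also set the click dial on the headstock to the number of tubes on the rail (one click each, counted from the zero mark), and leave the round pipe pieces on the table alone.

Things in the scene. Friction and masses are not known exactly. Their poses are not given: they have to be found in the camera images.
- section_1_mid (a point): loose piece of plain square steel tube, 34 x 34 mm and 88 mm long, 0.22 kg, lying on a flat; this point is its centre (17 mm above the table as it lies), y runs along the tube. May be absent
- section_2_mid (a point): loose piece of plain square steel tube, 34 x 34 mm and 88 mm long, 0.22 kg, lying on a flat; this point is its centre (17 mm above the table as it lies), y runs along the tube. May be absent
- section_3_mid (a point): loose piece of plain square steel tube, 34 x 34 mm and 88 mm long, 0.22 kg, lying on a flat; this point is its centre (17 mm above the table as it lies), y runs along the tube. May be absent
- section_4_mid (a point): loose piece of plain square steel tube, 34 x 34 mm and 88 mm long, 0.22 kg, lying on a flat; this point is its centre (17 mm above the table as it lies), y runs along the tube. May be absent
- section_1: the same tube as section_1_mid; its origin is the centre of its underside
- section_2: the same tube as section_2_mid; its origin is the centre of its underside
- section_3: the same tube as section_3_mid; its origin is the centre of its underside
- section_4: the same tube as section_4_mid; its origin is the centre of its underside
- rail_stop (a point): centre of the headstock's stop face (36 mm square), at the right-hand end of the fixture's rail, on the axis line of seated tubes, 34 mm above the table. y points along the rail away from the stop (to the robot's left), x across it to the back, z up. A tube butted to the stop has its middle at y = 44 mm, the next at 132, then 220 and 308
- place_1 (a point): where the centre of the first tube comes to lie, seated and butted to the stop: 44 mm from the stop, 34 mm above the table; axes as rail_stop. The rail's bed is 30 mm wide, narrower than the tube, 17 mm above the table; the base plate beside it is 90 mm wide and 8 mm high, so fingers can pass down on both sides of the middle of a seated tube
- place_2 (a point): the same for tube number 2 of the row, 132 mm from the stop
- place_3 (a point): the same for tube number 3 of the row, 220 mm from the stop
- place_4 (a point): the same for tube number 4 of the row, 308 mm from the stop
- lower_shell (a point): over the first joint, 88 mm from the stop: the shroud's fixed lower half, two walls 19 to 30 mm either side of the axis, 36 mm along the rail, up to 2 mm above the axis. At the other joints (176, 264 mm; 20 mm long) and at both ends (10 mm long) stand guide cheeks, 38 mm apart, flared to 46 mm at their tops at axis height. Lay tubes in from above; axes as rail_stop
- follower (a joint): slide of the follower along the rail, m: 0 drawn fully back (away from the stop), growing as it moves towards the stop; it stays where it is left (3 N of friction) and starts part-way forward, in the way. Its face is 377 mm from the stop at 0, so it touches a tight row of n tubes at 0.377 - 0.088 n
- follower_grip (a point): middle of the follower's grip block (38 mm wide across the rail, 36 mm along it, top 68 mm above the table); this point is 54 mm above the table; axes as rail_stop
- head_lid (a joint): hinge of the upper half of the shroud, rad: 0 shut (edges of the two halves meeting), growing as it swings up and over to the back, up to 2.75 (lying back out of the way; at 2.4 and more it stays below 110 mm). Starts nearly shut. Stiff hinge (0.14 N m of friction): it stays where it is left and does not fall shut
- head_hinge (a point): middle of the shroud's hinge, 34 mm behind the rail axis and 36 mm above the table, axes as rail_stop; the hinge line is along y. The shell is 36 mm long along the rail, and 60 mm wide and 28 mm high above the hinge when shut (a small cover and boss add 9 mm on top)
- lid_ball (a point): centre of the black ball knob, 25 mm across, by which the upper half is swung; it stands on a stem 105 mm from the hinge and, when shut, in front of the rail (-x), 14 mm higher than the hinge
- dial (a joint): click dial on the headstock, rad: 0 at the long zero mark, one click every 0.35 rad clockwise seen from above, up to 2.1 (6 clicks). Spring detents (about 0.045 N m) pull it to the nearest click. It starts at zero or one click
- dial_grip (a point): on the axis of the dial, at the height to grip, 88 mm above the table: a bar grip 13 mm wide, 40 mm long, standing from 64 to 98 mm above the table on a round skirt 42 mm across, which turns with the dial; its x axis lies along the bar, the white pointer at the -x end
- wide_offcut: bystander, round pipe ring 60 mm in diameter and 34 mm high; origin under its centre
- elbow: bystander, pipe elbow 68x68x42 mm; origin under its centre

How it is judged:
By the outcome, as a careful person would: the job done as asked, in the order asked, and still so for the second after the job is handed in, with the robot touching nothing.
Of section_1, section_2, section_3, section_4 only 2 to 4 are there at a start; the rules pass over those that are not, and their reading is None.
At some moment in a run one of section_1, section_2, section_3, section_4 may be knocked a few centimetres aside while the robot is not near it.
Once in a run the grip may slacken for a moment while it holds something.
It also fails if it takes over 210 s, if anything falls off the work surface, if the arm or the gripper's body presses on something with over 40 N, if the wrist force passes 120 N, or if a joint passes its speed limit or range.

## Working session

There is one attempt and no reset: what is moved stays moved. The work goes in short steps, Python scripts to look and compute and a tool call to move; the robot and the scene stay as the last step left them, time stands still between calls to the robot, and variables do not carry over. Pictures are saved under pics/ and viewed, at most 14 in all, crops included, and the job is handed in when it is done.

Besides the shell and the picture viewer there is one more tool, called after "Emit:" by a JSON object that holds its "method" and its "body". apply_moves: Moves the arm, as the interface text tells. Its arguments: {"type":"object","properties":{"steps":{"type":"array","items":{"type":"number"}},"jaw":{"type":"number"},"newtons":{"type":"number"}},"required":["steps"]}

```bash
ls; mkdir -p pics
cat > h.py <<'E'
from rig import *
import numpy as np, cv2
def cal(n):
    c=calibration(n); return c,np.array(c["xyz"]),np.array(c["rotation"]).reshape(3,3)
def pix2w(n,u,v,z):
    c,o,R=cal(n); K=np.array([[c["fx"],0,c["cx"]],[0,c["fy"],c["cy"]],[0,0,1.]])
    p=cv2.undistortPoints(np.array([[[u,v]]],float),K,np.array([c["k1"],0,0,0.]))[0,0]
    d=R@np.array([p[0],-p[1],-1]); return o+d*(z-o[2])/d[2]
def w2pix(n,P):
    c,o,R=cal(n); q=R.T@(np.array(P,float)-o); x=q[0]/-q[2]; y=-q[1]/-q[2]; s=1+c["k1"]*(x*x+y*y)
    return np.array([c["fx"]*x*s+c["cx"],c["fy"]*y*s+c["cy"]])
def snap(n,f=None):
    im=cv2.cvtColor(np.array(get_image(n)),cv2.COLOR_RGB2BGR)
    if f: cv2.imwrite("pics/"+f,im)
    return im
def crop(im,u0,v0,u1,v1,s,f): cv2.imwrite("pics/"+f,cv2.resize(im[v0:v1,u0:u1],None,fx=s,fy=s,interpolation=cv2.INTER_CUBIC))
E
python3 - <<'E'
from h import *
for n in("scene","top"):
    snap(n,n+"0.png"); print(calibration(n))
print(get_state())
E
```

```text
pics
{'fx': 446.4373525249254, 'fy': 446.4373525249254, 'cx': 313.37241393995134, 'cy': 199.03057439744623, 'k1': -0.0493589871641269, 'xyz': array([0.10932305, 0.6842786 , 0.63185902]), 'rotation': array([-0.22800046, -0.12492813,  0.47370328,  0.84143565])}
{'fx': 385.8496531233872, 'fy': 385.8496531233872, 'cx': 319.6131562433059, 'cy': 192.43561507197134, 'k1': -0.040679367722483484, 'xyz': array([ 0.38396049, -0.10828632,  1.06795648]), 'rotation': array([ 0.71494139,  0.04758274, -0.06738475, -0.69430108])}
{'clock': 0.1, 'qpos': array([-1.40302259e+00,  2.76551940e-01,  1.50601386e+00, -2.14158636e-05,
        1.36069438e+00, -1.20968549e-01]), 'qd': array([-0.00030148, -0.00147483, -0.00380687,  0.00066449, -0.00021868,
        0.00049657]), 'effort': array([ 1.71157066e-03, -4.17697942e+01, -2.46405566e+01, -1.02440015e-04,
        5.75718965e-03, -4.00391613e-07]), 'position': array([ 0.16365498, -0.55072738,  0.23051178]), 'ee_rot': array([-8.33291136e-04,  9.89595909e-01,  1.43872313e-01, -2.99781989e-05]), 'contact_force': array([ 0.11487265, -0.01726151, -0.29275211]), 'moment': array([0.01722666, 0.05315698, 0.07113609]), 'gripper_force': 0.0, 'width': 0.08523417915293263}
```

Rotation is a quaternion; fix the helper and look.

```bash
python3 - <<'E'
s=open('h.py').read()
s=s.replace('np.array(c["rotation"]).reshape(3,3)','Rotation.from_quat(c["rotation"],scalar_first=True).as_matrix()').replace('import numpy as np, cv2','import numpy as np, cv2\nfrom scipy.spatial.transform import Rotation')
open('h.py','w').write(s)
E
python3 - <<'E'
from h import *
print(pix2w("top",320,200,0),pix2w("scene",320,200,0), w2pix("top",[.164,-.551,.231]))
E
```

```text
[ 0.53841891 -0.13758767  0.        ] [ 0.60926361 -0.21997236  0.        ] [513.81174717 365.3734356 ]
```

View pics/top0.png

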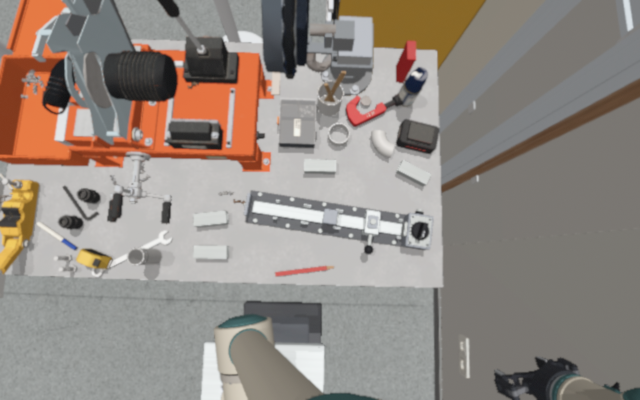

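View pics/scene0.png

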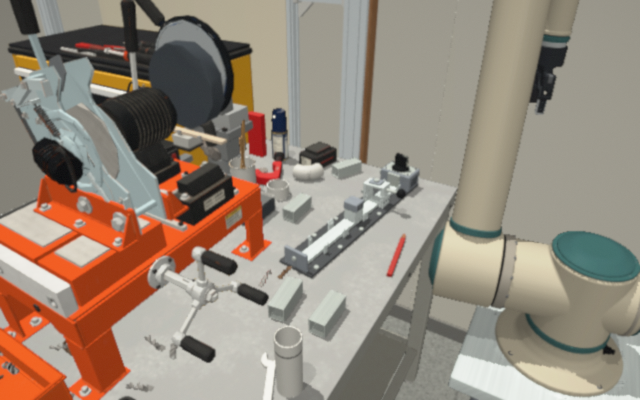

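The top view shows four tubes near (320,166), (413,173), (211,219) and (211,253). The rail runs from (250,207) to (430,232), with the follower at about (331,216), the shroud at (372,222), the ball at (369,249) and the dial at (419,231). I'll zoom in on these.

Run:
```python
from h import *
im=cv2.imread("pics/top0.png"); crop(im,185,150,445,280,3,"c1.png")
for a in [(320,166),(413,173),(211,219),(211,253)]: print(a,pix2w("top",*a,.034).round(3))
for a in [(250,207),(405,214),(430,232)]: print(a,pix2w("top",*a,.017).round(3))
im=cv2.imread("pics/scene0.png"); crop(im,260,140,440,270,4,"c2.png")
```

```text
(320, 166) [ 0.628 -0.134  0.034]
(413, 173) [ 0.617 -0.392  0.034]
(211, 219) [0.473 0.153 0.034]
(211, 253) [0.383 0.147 0.034]
(250, 207) [0.511 0.054 0.017]
(405, 214) [ 0.504 -0.373  0.017]
(430, 232) [ 0.456 -0.442  0.017]
```

View pics/c1.png

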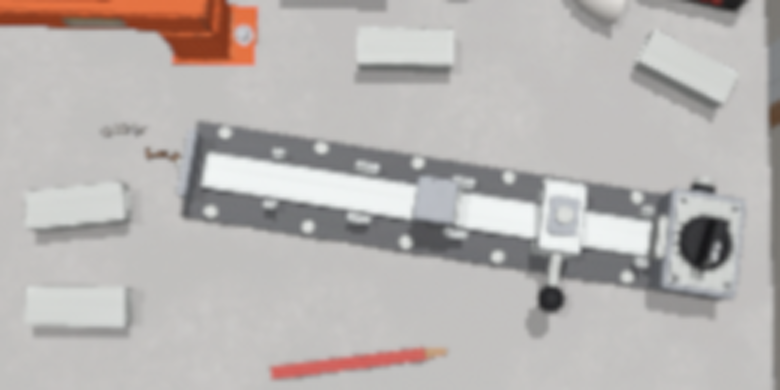

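View pics/c2.png

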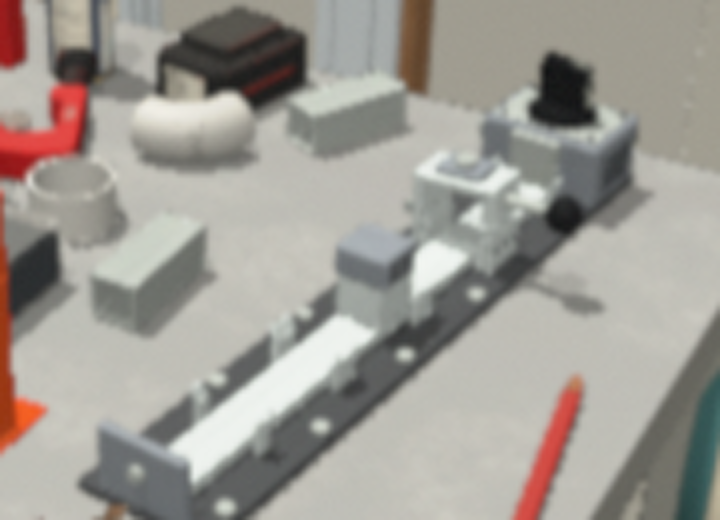

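The crop shows the bed as a white strip from crop (204,170) to (647,238), the follower at (437,200), the shroud top at (562,215), the ball at (551,299), and the dial at (706,243) with its pointer towards the upper right. Next I'll fit the edges for precise numbers.

Run:
```python
from h import *
im=cv2.imread("pics/top0.png").astype(int); g=im.mean(2)
for a in [(320,166),(320,155),(413,173),(211,219),(211,253),(211,236),(290,212),(402,228)]: print(a,im[a[1],a[0]])
# bed centreline: per column brightness-weighted between dark plate
mid=[]
for u in list(range(262,318))+list(range(344,360))+list(range(386,398)):
    v0=206+(u-253)*0.157
    vs=np.arange(int(v0)-12,int(v0)+13); col=np.clip(g[vs,u]-200,0,60)
    col[np.abs(vs-v0)>8]=0
    mid.append((u,(col*vs).sum()/col.sum()))
W=np.array([pix2w("top",u,v,.017) for u,v in mid])
d=cv2.fitLine(W[:,:2].astype(np.float32),cv2.DIST_HUBER,0,.01,.01).ravel(); print("line",d, np.degrees(np.arctan2(d[1],d[0])))
r=(W[:,:2]-d[2:])@np.array([-d[1],d[0]]);print("resid mm",(r*1e3).std())
```

```text
(320, 166) [214 217 215]
(320, 155) [190 192 194]
(413, 173) [208 211 209]
(211, 219) [211 213 211]
(211, 253) [211 214 211]
(211, 236) [193 194 196]
(290, 212) [243 244 240]
(402, 228) [125 126 124]
line [ 0.12563801  0.99207616  0.49179164 -0.12711957] 82.782394
resid mm 0.1490718033622776
```

```bash
cat >> h.py <<'E'
D=np.array([.1256,.9921]); X=np.array([.9921,-.1256]); P0=np.array([.49179,-.12712])
E
python3 - <<'E'
from h import *
P=lambda a,z:pix2w("top",185+a[0]/3-1/3,150+a[1]/3-1/3,z)[:2]
def rc(n,a,z):
    p=P(a,z)-P0; print(n,"along",round(p@D*1e3,1),"across",round(p@X*1e3,1))
rc("cheek264a",(368,166),.034);rc("cheek264b",(358,219),.034)
rc("cheek176a",(463,181),.034);rc("cheek176b",(456,234),.034)
rc("endcheek",(278,153),.034);rc("endcheek",(270,206),.034)
rc("rcheek",(649,211),.034);rc("rcheek",(641,263),.034)
rc("lid",(562,215),.066);rc("boss",(564,214),.073)
rc("ball",(551,299),.05);rc("dial",(706,243),.098);rc("dial skirt",(706,243),.064);
rc("follower front",(459,202),.068);rc("follower back",(416,197),.068)
rc("bedL",(204,170),.017)
im=cv2.imread("pics/top0.png"); g=im.astype(int).mean(2)
m=((g>203)&(g<230)).astype(np.uint8)
n,lab,st,ce=cv2.connectedComponentsWithStats(m)
for i in range(1,n):
    if 150<st[i,4]<900 and 150<ce[i,1]<270:
        ys,xs=np.where(lab==i); W=np.array([pix2w("top",x,y,.034)[:2] for x,y in zip(xs,ys)])
        r=cv2.minAreaRect((W*1000).astype(np.float32)); print(ce[i].round(),st[i,4],W.mean(0).round(4),[np.round(q,1) for q in r])
E
```

```text
cheek264a along 27.5 across 23.7
cheek264b along 28.8 across -24.8
cheek176a along -59.1 across 23.6
cheek176b along -59.8 across -24.5
endcheek along 109.3 across 22.7
endcheek along 108.3 across -25.5
rcheek along -229.3 across 22.8
rcheek along -227.7 across -24.7
lid along -146.8 across 3.5
boss along -147.4 across 3.8
ball along -149.4 across -69.2
dial along -266.2 across -4.8
dial skirt along -275.7 across -1.2
follower front along -56.2 across 0.6
follower back along -18.6 across -0.9
bedL along 174.9 across -1.1
[319. 165.] 355 [ 0.6319 -0.1324] [array([ 632.1, -134.2]), array([31. , 88.2]), np.float64(1.9)]
[414. 171.] 327 [ 0.6218 -0.3957] [array([ 621.9, -396.6]), array([85.5, 31. ]), np.float64(64.6)]
[209. 218.] 356 [0.4768 0.1583] [array([477. , 158.5]), array([30. , 85.1]), np.float64(7.5)]
[210. 251.] 375 [0.3876 0.151 ] [array([388.4, 152.2]), array([31.4, 84.5]), np.float64(1.8)]
```

```bash
cat >> h.py <<'E'
from scipy.optimize import least_squares
S=P0-.2355*D
def rail(yr,xr,z): return np.r_[S+D*yr+X*xr,z]
def inrail(p): q=np.array(p[:2])-S; return np.round([q@D,q@X],4)
def tri(a,b): 
    r=least_squares(lambda p:np.r_[w2pix("top",p)-a,w2pix("scene",p)-b],[.45,-.2,.05]); return r.x,np.abs(r.fun).max()
def st():
    s=get_state(); R=Rotation.from_quat(s["ee_rot"],scalar_first=True).as_matrix()
    print("t",round(s["clock"],2),"pos",s["position"].round(4),"rail",inrail(s["position"]),"xyaw",np.degrees(np.arctan2(R[1,0],R[0,0])).round(1),"F",s["contact_force"].round(1),"w",s["width"].round(4),"gf",round(s["gripper_force"],1)); return s
E
python3 - <<'E'
from h import *
sc=lambda a:np.array([260+a[0]/4-.375,140+a[1]/4-.375]); tp=lambda a:np.array([185+a[0]/3-1/3,150+a[1]/3-1/3])
p,e=tri(tp((551,299)),sc((565,213))); print("ball",p.round(4),inrail(p),e)
for a,n in [((568,60),'bar top')]: q=pix2w("scene",*sc(a),.098);print(n,q,inrail(q))
q=pix2w("scene",*sc((563,112)),.064);print('skirt scene',inrail(q))
im=cv2.imread("pics/top0.png"); m=(im[218:246,405:432].max(2)<70).astype(np.uint8); m2=cv2.moments(m,True); print(m.sum(),m2['m10']/m2['m00']+405,m2['m01']/m2['m00']+218)
print(np.array2string(im[218:246,405:432].mean(2).astype(int),max_line_width=200))
st()
E
```

```text
ball [ 0.4028 -0.2652  0.0619] [ 0.0874 -0.0709] 0.4954123484909587
bar top [ 0.45563253 -0.40427197  0.098     ] [-0.044  -0.0011]
skirt scene [-0.033 -0.007]
181 418.97237569060775 229.83977900552486
[[ 87  87  97 129 167 191 209 205 204 208 210 211 211 210 209 209 209 209 209 208 206 207 205 197 185 185 188]
 [ 86  88 102 134 165 185 209 212 211 211 211 211 210 208 208 208 208 208 208 208 208 209 206 192 167 165 176]
 [ 92  95 107 140 166 182 206 211 211 211 209 209 204 197 196 197 199 202 205 206 206 208 206 196 178 177 185]
 [118 126 125 147 167 178 204 211 210 206 198 193 181 159 152 157 167 176 186 192 194 200 203 202 200 200 197]
 [161 172 158 160 172 181 203 209 204 186 156 135 117  95  87  92 101 110 126 140 151 172 186 195 203 203 194]
 [190 199 182 170 177 186 195 195 181 142  95  72  60  56  54  50  43  44  58  73  88 109 136 172 199 202 193]
 [206 208 187 174 182 188 178 155 124  85  59  56  55  55  50  41  30  27  37  53  60  63  96 157 197 202 192]
 [207 207 182 173 185 193 178 123  71  55  53  57  58  56  49  35  26  27  42  55  58  61  98 159 197 200 189]
 [207 204 
[... 2113 characters left out ...]
153 160 169 175 178 174 177 182 185 190 195 201 200 199 200 203 204 196 172 157 166 179 183 188]]Traceback (most recent call last):
  File "<stdin>", line 8, in <module>
  File "h.py", line 27, in st
    print("t",round(s["clock"],2),"pos",s["position"].round(4),"rail",inrail(s["position"]),"xyaw",np.degrees(np.arctan2(R[1,0],R[0,0])).round(1),"F",s["contact_force"].round(1),"w",s["width"].round(4),"gf",round(s["gripper_force"],1)); return s
                                                                                                                                                                                      ^^^^^^^^^^^^^^^^
AttributeError: 'float' object has no attribute 'round'
```

Emit:
{"method": "apply_moves", "body": {"steps": [3, 4, 0, -7, 6, 8, 0, -14, 9, 11, 0, -20, 12, 15, 0, -23.7, 15, 18, 0, -23.7, 18, 22, -2, -23.7, 21, 25, -4, -23.7, 23.9, 28.6, -8, -23.7], "jaw": 80, "newtons": 40}}

```text
clock: 0.77
position: [0.3722, -0.3024, 0.1845]
ee_rot: [0.001, 0.998, -0.062, 0.002]
contact_force: [1.2, -0.8, -0.4]
width: 0.0586
gripper_force: 0.0
```

```bash
sed -i 's/s\["width"\].round(4)/round(s["width"],4)/' h.py; python3 -c "
from h import *
st()"
```

```text
t 0.77 pos [ 0.3722 -0.3024  0.1845] rail [ 0.0466 -0.0966] xyaw -7.1 F [ 1.2 -0.8 -0.4] w 0.0586 gf 0.0
```

Emit:
{"method": "apply_moves", "body": {"steps": [0, 0, 0, 0, 0, 0, -3, 0, 0, 0, -6, 0, 0, 0, -9, 0, 0, 0, -11, 0, 0, 0, -11.2, 0, 0, 0, -11.2, 0]}}

```text
clock: 1.35
position: [0.3693, -0.303, 0.0706]
ee_rot: [-0.001, 0.998, -0.063, -0.001]
contact_force: [0.0, 0.4, -0.8]
width: 0.059
gripper_force: 0.0
```

Emit:
{"method": "apply_moves", "body": {"steps": [0, 0, 0, 0, 0, 0, 0, 0, 0, 0, 0, 0, 0, 0, 0, 0, 0, 0, 0, 0, 0, 0, 0, 0], "jaw": 255}}

```text
clock: 1.85
position: [0.3704, -0.3037, 0.0721]
ee_rot: [0.0, 0.998, -0.062, 0.0]
contact_force: [-0.2, 0.5, 0.5]
width: 0.0002
gripper_force: 0.0
```

```bash
python3 -c "
from h import *
st(); im=snap('scene'); crop(im,300,120,460,240,5,'c3.png')"
```

```text
t 1.85 pos [ 0.3704 -0.3037  0.0721] rail [ 0.0451 -0.0983] xyaw -7.2 F [-0.2  0.5  0.5] w 0.0002 gf 0.0
```

View pics/c3.png

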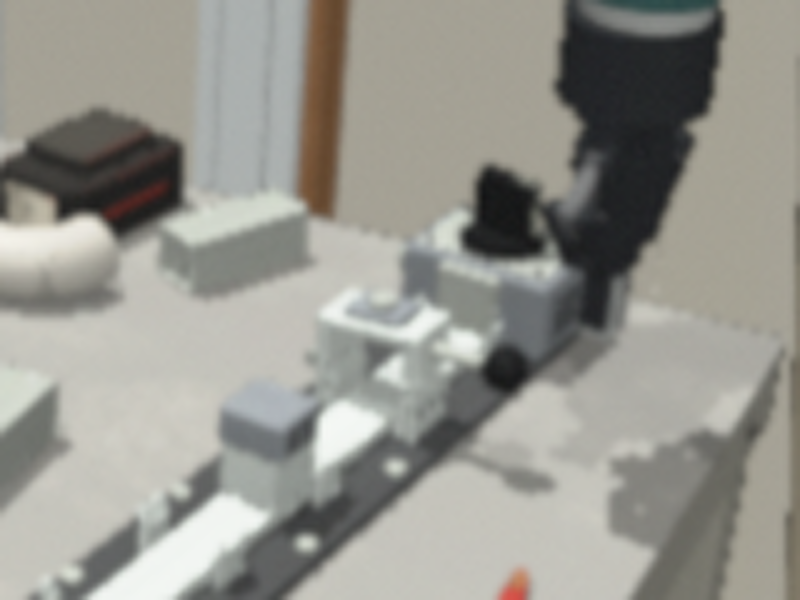

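The picture shows the gripper stopped short of the ball (ball at about crop (505,367)). Nothing was touched, but rows cut short by the speed limit need extra rows.

Emit:
{"method": "apply_moves", "body": {"steps": [0, 0, 3, 0, 0, 0, 6, 0, 1.5, 2, 6, 0, 3.2, 3.85, 6, 0, 3.2, 3.85, 6, 0, 3.2, 3.85, 6, 0, 3.2, 3.85, 6, 0, 3.2, 3.85, 6, 0], "jaw": 90}}

```text
clock: 2.57
position: [0.4017, -0.2654, 0.1313]
ee_rot: [0.0, 0.998, -0.063, -0.0]
contact_force: [0.2, 0.4, 0.5]
width: 0.0552
gripper_force: 0.0
```

Emit:
{"method": "apply_moves", "body": {"steps": [0, 0, -3, 0, 0, 0, -6, 0, 0, 0, -8, 0, 0, 0, -9.4, 0, 0, 0, -9.4, 0, 0, 0, -9.4, 0, 0, 0, -9.4, 0]}}

```text
clock: 3.15
position: [0.4025, -0.2659, 0.0382]
ee_rot: [0.0, 0.998, -0.063, 0.0]
contact_force: [-0.2, 0.4, 0.6]
width: 0.0554
gripper_force: 0.0
```

```bash
python3 -c "
from h import *
st()"
```

```text
t 3.15 pos [ 0.4025 -0.2659  0.0382] rail [ 0.0866 -0.0711] xyaw -7.2 F [-0.2  0.4  0.6] w 0.0554 gf 0.0
```

Emit:
{"method": "apply_moves", "body": {"steps": [0, 0, 0, 0, 0, 0, 0, 0, 0, 0, 0, 0, 0, 0, 0, 0, 0, 0, 0, 0], "jaw": 255}}

```text
clock: 3.57
position: [0.4026, -0.2647, 0.0379]
ee_rot: [-0.0, 0.998, -0.063, 0.001]
contact_force: [2.6, 3.1, 0.5]
width: 0.0228
gripper_force: 39.1
```

Run:
```python
from h import *
st()
b0=np.radians(172.3)
B=lambda t:np.array([.105*np.cos(b0-t),.105*np.sin(b0-t)])
for ts in (np.linspace(.11,1.4,9),np.linspace(1.4,2.68,9)):
    r=[]
    for t in ts[1:]:
        d=(B(t)-B(ts[0]))*100; r+=[round(d[0]*X[0],1),round(d[0]*X[1],1),round(d[1],1),0]
    print(r)
```

```text
t 3.57 pos [ 0.4026 -0.2647  0.0379] rail [ 0.0878 -0.0712] xyaw -7.2 F [2.6 3.1 0.5] w 0.0228 gf 39.1
[np.float64(0.5), np.float64(-0.1), np.float64(1.6), 0, np.float64(1.3), np.float64(-0.2), np.float64(3.1), 0, np.float64(2.3), np.float64(-0.3), np.float64(4.4), 0, np.float64(3.5), np.float64(-0.4), np.float64(5.6), 0, np.float64(4.9), np.float64(-0.6), np.float64(6.6), 0, np.float64(6.4), np.float64(-0.8), np.float64(7.3), 0, np.float64(8.1), np.float64(-1.0), np.float64(7.8), 0, np.float64(9.7), np.float64(-1.2), np.float64(8.0), 0]
[np.float64(1.7), np.float64(-0.2), np.float64(-0.1), 0, np.float64(3.3), np.float64(-0.4), np.float64(-0.4), 0, np.float64(4.9), np.float64(-0.6), np.float64(-1.0), 0, np.float64(6.3), np.float64(-0.8), np.float64(-1.8), 0, np.float64(7.6), np.float64(-1.0), np.float64(-2.9), 0, np.float64(8.7), np.float64(-1.1), np.float64(-4.2), 0, np.float64(9.6), np.float64(-1.2), np.float64(-5.6), 0, np.float64(10.2), np.float64(-1.3), np.float64(-7.1), 0]
```

Gripped (22.8 mm on the 25 mm ball, off its equator, which is plausible). Now swing.

Emit:
{"method": "apply_moves", "body": {"steps": [0.5, -0.1, 1.6, 0, 1.3, -0.2, 3.1, 0, 2.3, -0.3, 4.4, 0, 3.5, -0.4, 5.6, 0, 4.9, -0.6, 6.6, 0, 6.4, -0.8, 7.3, 0, 8.1, -1.0, 7.8, 0, 9.7, -1.2, 8.0, 0], "newtons": 50}}

```text
clock: 4.23
position: [0.4977, -0.2767, 0.1186]
ee_rot: [0.0, 0.998, -0.062, -0.002]
contact_force: [-4.2, 1.2, 1.4]
width: 0.0221
gripper_force: 49.3
```

Emit:
{"method": "apply_moves", "body": {"steps": [1.7, -0.2, -0.1, 0, 3.3, -0.4, -0.4, 0, 4.9, -0.6, -1.0, 0, 6.3, -0.8, -1.8, 0, 7.6, -1.0, -2.9, 0, 8.7, -1.1, -4.2, 0, 9.6, -1.2, -5.6, 0, 10.2, -1.3, -7.1, 0]}}

```text
clock: 4.9
position: [0.6023, -0.2905, 0.0459]
ee_rot: [0.001, 0.998, -0.062, 0.0]
contact_force: [0.4, -0.1, 0.4]
width: -0.0001
gripper_force: 0.0
```

```bash
python3 -c "
from h import *
st(); im=snap('scene'); crop(im,300,120,460,240,4,'c4.png')"
```

```text
t 4.9 pos [ 0.6023 -0.2905  0.0459] rail [0.0873 0.1301] xyaw -7.1 F [ 0.4 -0.1  0.4] w -0.0001 gf 0.0
```

View pics/c4.png

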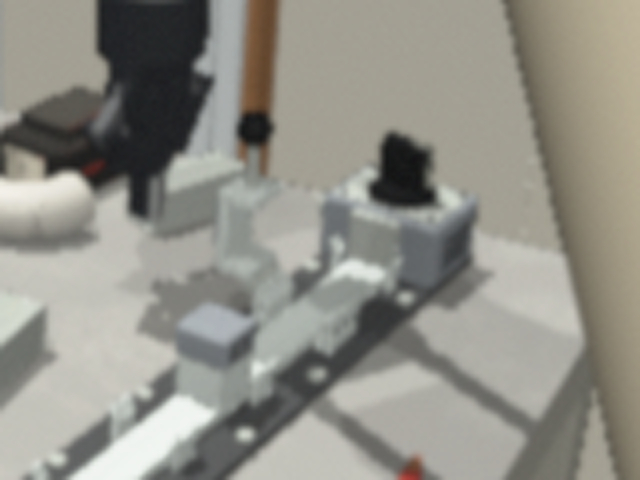

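The lid is about upright, with the ball at crop (255,128), because the ball slipped out at the top. I'll work out its angle and push it over with shut fingers.

Run:
```python
from h import *
b0=np.radians(172.3)
for t in np.arange(1.3,2.2,.1):
    p=rail(.0875,.034+.105*np.cos(b0-t),.036+.105*np.sin(b0-t)); print(round(t,1),p.round(3),w2pix("scene",p).round(1))
```

```text
1.3 [ 0.493 -0.276  0.14 ] [371.7 155.1]
1.4 [ 0.503 -0.278  0.141] [368.2 153.7]
1.5 [ 0.514 -0.279  0.141] [364.7 152.6]
1.6 [ 0.524 -0.28   0.14 ] [361.2 152. ]
1.7 [ 0.534 -0.282  0.137] [357.8 151.7]
1.8 [ 0.544 -0.283  0.134] [354.4 151.8]
1.9 [ 0.554 -0.284  0.13 ] [351.3 152.3]
2.0 [ 0.563 -0.285  0.125] [348.3 153.2]
2.1 [ 0.571 -0.286  0.119] [345.4 154.4]
```

Emit:
{"method": "apply_moves", "body": {"steps": [0, 0, 4, 0, 0, 0, 8, 0, 0, 0, 12, 0, 0, 0, 16, 0, -3, 0.4, 16, 0, -6, 0.8, 16, 0, -9, 1.2, 16, 0, -11.9, 1.5, 16, 0]}}

```text
clock: 5.62
position: [0.48, -0.2744, 0.2065]
ee_rot: [0.0, 0.998, -0.062, -0.001]
contact_force: [-0.4, 0.2, 0.1]
width: 0.0001
gripper_force: 0.0
```

Emit:
{"method": "apply_moves", "body": {"steps": [0, 0, 0, 0, 0, 0, -3, 0, 0, 0, -6, 0, 0, 0, -9, 0, 0, 0, -9, 0, 0, 0, -9, 0]}}

```text
clock: 6.12
position: [0.4812, -0.2744, 0.1154]
ee_rot: [-0.001, 0.998, -0.062, -0.002]
contact_force: [-0.0, 0.4, 1.2]
width: 0.0002
gripper_force: 0.0
```

Emit:
{"method": "apply_moves", "body": {"steps": [2, -0.2, 0.1, 0, 4, -0.5, 0.2, 0, 5.3, -0.7, -0.4, 0, 6.5, -0.8, -1.1, 0, 7.3, -0.9, -1.9, 0, 8.1, -1.0, -2.7, 0, 8.8, -1.1, -3.8, 0, 9.3, -1.2, -4.8, 0]}}

```text
clock: 6.78
position: [0.5757, -0.2869, 0.0673]
ee_rot: [-0.0, 0.998, -0.062, -0.0]
contact_force: [-0.2, 0.5, -0.2]
width: 0.0001
gripper_force: 0.2
```

Emit:
{"method": "apply_moves", "body": {"steps": [0.1, 0, -0.3, 0, 0.1, 0, -0.4, 0, 0.1, 0, -0.4, 0]}}

```text
clock: 7.03
position: [0.5755, -0.2867, 0.0638]
ee_rot: [-0.0, 0.998, -0.062, -0.001]
contact_force: [0.2, 0.4, -1.5]
width: 0.0001
gripper_force: 0.0
```

```bash
python3 -c "
from h import *
st(); im=snap('scene'); crop(im,280,120,440,240,4,'c5.png')"
```

```text
t 7.03 pos [ 0.5755 -0.2867  0.0638] rail [0.0877 0.1031] xyaw -7.2 F [ 0.2  0.4 -1.5] w 0.0001 gf 0.0
```

View pics/c5.png

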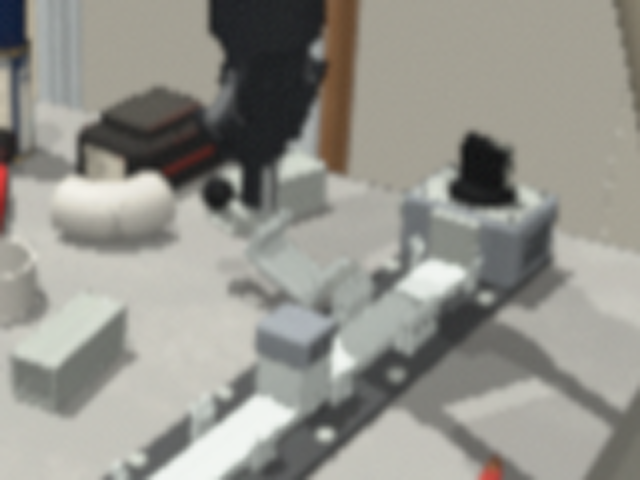

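Run:
```python
from h import *
b0=np.radians(172.3)
for t in np.arange(2.3,2.8,.1):
    p=rail(.0875,.034+.105*np.cos(b0-t),.036+.105*np.sin(b0-t)); print(round(t,1),p.round(3),w2pix("scene",p).round(1))
p=rail(.198,0,.035);print("follower TCP",p, "deltas cm from now",((p-get_state()["position"])*100).round(2))
```

```text
2.3 [ 0.586 -0.288  0.104] [340.5 157.8]
2.4 [ 0.592 -0.289  0.096] [338.4 159.9]
2.5 [ 0.598 -0.29   0.087] [336.7 162.3]
2.6 [ 0.603 -0.29   0.078] [335.1 164.9]
2.7 [ 0.606 -0.291  0.068] [333.9 167.7]
follower TCP [ 0.48708    -0.16432375  0.035     ] deltas cm from now [-8.87 12.26 -2.94]
```

Emit:
{"method": "apply_moves", "body": {"steps": [0, 0, 4, 7, 0, 0, 8, 14, -1, 2, 9, 21, -3, 4, 9, 28, -5, 6, 9, 35, -7, 8, 9, 42, -8.9, 10, 9, 49, -8.9, 12.2, 9, 56], "jaw": 80}}

```text
clock: 7.75
position: [0.4829, -0.1638, 0.1552]
ee_rot: [-0.001, 0.91, 0.416, -0.001]
contact_force: [0.0, 0.5, 0.1]
width: 0.0592
gripper_force: 0.0
```

Emit:
{"method": "apply_moves", "body": {"steps": [0, 0, 0, 7, 0, 0, 0, 14, 0, 0, 0, 21, 0, 0, 0, 28, 0, 0, 0, 34, 0, 0, 0, 34, 0, 0, 0, 34]}}

```text
clock: 8.33
position: [0.4871, -0.1651, 0.1552]
ee_rot: [0.001, 0.751, 0.661, 0.0]
contact_force: [0.2, -0.0, -0.8]
width: 0.0587
gripper_force: 0.0
```

```bash
python3 -c "
from h import *
s=st();print(((rail(.198,0,.036)-s['position'])*100).round(2))"
```

```text
t 8.33 pos [ 0.4871 -0.1651  0.1552] rail [1.972e-01 1.000e-04] xyaw 82.7 F [ 0.2 -0.  -0.8] w 0.0587 gf 0.0
[  0.     0.08 -11.92]
```

Emit:
{"method": "apply_moves", "body": {"steps": [0, 0, -3, 0, 0, 0, -6, 0, 0, 0, -9, 0, 0, 0, -11.9, 0, 0, 0, -11.9, 0, 0, 0, -11.9, 0]}}

```text
clock: 8.83
position: [0.4862, -0.1646, 0.0349]
ee_rot: [-0.001, 0.75, 0.661, -0.001]
contact_force: [0.1, 0.2, -0.2]
width: 0.0588
gripper_force: 0.0
```

Emit:
{"method": "apply_moves", "body": {"steps": [0, 0, 0, 0, 0, 0, 0, 0, 0, 0, 0, 0, 0, 0, 0, 0], "jaw": 255, "newtons": 40}}

```text
clock: 9.17
position: [0.4873, -0.1655, 0.0376]
ee_rot: [0.001, 0.75, 0.662, -0.0]
contact_force: [-4.1, -0.3, 6.2]
width: 0.0374
gripper_force: 43.6
```

Emit:
{"method": "apply_moves", "body": {"steps": [0.3, 2.0, 0, 0, 0.6, 4.5, 0, 0, 0.9, 7.1, 0, 0, 1.2, 9.7, 0, 0, 1.6, 12.3, 0, 0, 1.9, 15.0, 0, 0, 2.2, 17.5, 0, 0, 2.4, 19.2, 0, 0]}}

```text
clock: 9.83
position: [0.5119, 0.028, 0.0376]
ee_rot: [0.001, 0.75, 0.662, 0.001]
contact_force: [-1.3, -3.5, 4.7]
width: 0.0374
gripper_force: 43.4
```

```bash
python3 -c "
from h import *
s=st()"
```

```text
t 9.83 pos [0.5119 0.028  0.0376] rail [0.3919 0.0004] xyaw 82.9 F [-1.3 -3.5  4.7] w 0.0374 gf 43.4
```

Emit:
{"method": "apply_moves", "body": {"steps": [0, 0.2, 0, 0, 0, 0.4, 0, 0, 0, 0.6, 0, 0, 0, 0.6, 0, 0]}}

```text
clock: 10.17
position: [0.5124, 0.0322, 0.0376]
ee_rot: [0.002, 0.75, 0.662, 0.001]
contact_force: [-1.6, -2.1, 7.8]
width: 0.0371
gripper_force: 43.6
```

Emit:
{"method": "apply_moves", "body": {"steps": [0, 0, 0, 0, 0, 0, 0, 0, 0, 0, 0, 0, 0, 0, 0, 0], "jaw": 60}}

```text
clock: 10.5
position: [0.5115, 0.0329, 0.0358]
ee_rot: [0.0, 0.75, 0.661, 0.0]
contact_force: [-0.4, 0.3, -0.1]
width: 0.0654
gripper_force: 0.0
```

Emit:
{"method": "apply_moves", "body": {"steps": [0, 0, 3, 0, 0, 0, 6, 0, 0, 0, 8, 0, 0, 0, 10, 0, 0, 0, 10, 0]}}

```text
clock: 10.92
position: [0.5142, 0.0328, 0.1395]
ee_rot: [0.003, 0.75, 0.662, 0.003]
contact_force: [1.3, -0.0, -0.8]
width: 0.0652
gripper_force: 0.0
```

```bash
python3 -c "
from h import *
s=st(); im=snap('scene'); crop(im,260,120,440,270,4,'c6.png')
t=np.array([.477,.1585,.002]); print(((t-s['position'])*100).round(1)); 
t=np.array([.632,-.134,.002]); print(((t-s['position'])*100).round(1))"
```

```text
t 10.92 pos [0.5142 0.0328 0.1395] rail [0.397  0.0021] xyaw 82.8 F [ 1.3 -0.  -0.8] w 0.0652 gf 0.0
[ -3.7  12.6 -13.8]
[ 11.8 -16.7 -13.8]
```

View pics/c6.png

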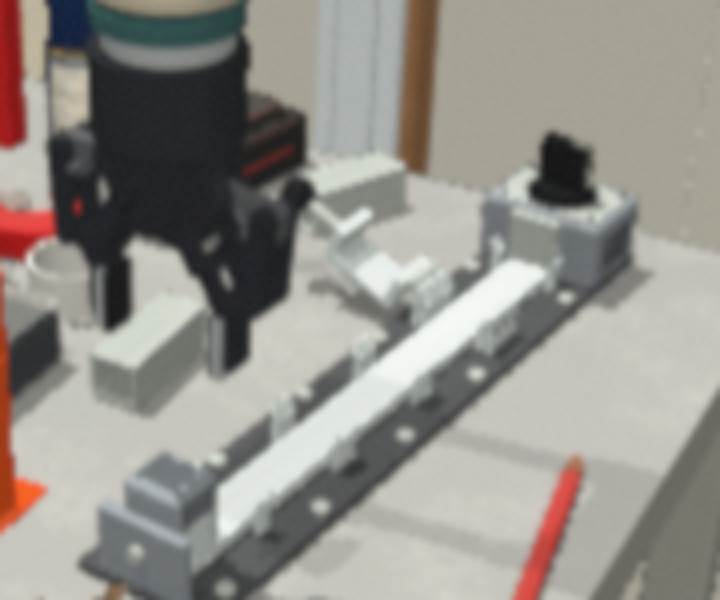

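The picture shows the follower fully back at crop (160,500), the rail clear and the shroud lying back. Next come the tubes, starting with the one behind the headstock for place 1.

```bash
cat >> h.py <<'E'
def tubes():
    im=snap("top"); g=im.astype(int).mean(2); m=((g>203)&(g<230)).astype(np.uint8)
    n,lab,s,ce=cv2.connectedComponentsWithStats(m); out=[]; sp=get_state(); p0=sp["position"]
    R=Rotation.from_quat(sp["ee_rot"],scalar_first=True).as_matrix(); yaw=np.degrees(np.arctan2(R[1,0],R[0,0]))
    for i in range(1,n):
        if 150<s[i,4]<900 and 140<ce[i,1]<285:
            ys,xs=np.where(lab==i); W=np.array([pix2w("top",x,y,.034)[:2] for x,y in zip(xs,ys)])*1e3
            r=cv2.minAreaRect(W.astype(np.float32)); L=max(r[1]);w=min(r[1])
            if not(75<L<95 and 24<w<40): continue
            a=r[2]+(90 if r[1][1]>r[1][0] else 0); a=(a+90)%180-90
            dt=(a-yaw+90)%180-90
            print("tube",np.round(r[0],1),"LxW",round(L),round(w),"axis",round(a,1),"| delta cm",(np.r_[np.array(r[0])/10-p0[:2]*100]).round(2),"turn",round(dt,1),"rail",inrail(np.array(r[0])/1e3))
def to(yr,z,xr=0): 
    s=st(); print("to",yr,((rail(yr,xr,z)-s["position"])*100).round(2))
E
python3 -c "
from h import *
tubes()"
```

```text
tube [ 632.1 -134.2] LxW 88 31 axis -88.1 | delta cm [ 12.06 -16.71] turn 9.1 rail [0.2462 0.1401]
tube [ 621.9 -396.6] LxW 85 31 axis 64.6 | delta cm [ 11.03 -42.95] turn -18.3 rail [-0.0155  0.1629]
tube [477.  158.5] LxW 85 30 axis -82.5 | delta cm [-3.45 12.56] turn 14.7 rail [ 0.517  -0.0505]
```

Emit:
{"method": "apply_moves", "body": {"steps": [1, -4, 1, -3, 2, -8, 2, -6, 3, -12, 3, -9, 4, -15.5, 3, -12, 5, -19, 3, -15, 6, -23, 3, -18.3, 7, -27, 3, -18.3, 8, -31, 3, -18.3], "jaw": 60}}

```text
clock: 11.68
position: [0.5904, -0.2785, 0.1632]
ee_rot: [-0.002, 0.846, 0.534, -0.001]
contact_force: [0.2, 1.1, -0.3]
width: 0.0653
gripper_force: 0.0
```

Emit:
{"method": "apply_moves", "body": {"steps": [1, -4, 0, 0, 2, -8, 0, 0, 3, -12, 0, 0, 3, -12, 0, 0, 3, -12, 0, 0, 3, -12, 0, 0]}}

```text
clock: 12.18
position: [0.6202, -0.3962, 0.163]
ee_rot: [-0.002, 0.846, 0.534, -0.0]
contact_force: [-0.2, -0.1, 0.2]
width: 0.0657
gripper_force: 0.0
```

```bash
python3 -c "
from h import *
s=st();tubes()"
```

```text
t 12.18 pos [ 0.6202 -0.3962  0.163 ] rail [-0.0153  0.1612] xyaw 64.5 F [-0.2 -0.1  0.2] w 0.0657 gf 0.0
tube [ 633.5 -132.7] LxW 85 28 axis -88.1 | delta cm [ 1.3  26.27] turn 27.4 rail [0.2477 0.1413]
```

Emit:
{"method": "apply_moves", "body": {"steps": [0.1, 0, -4, 0, 0.1, 0, -8, 0, 0.1, 0, -12, 0, 0.1, 0, -14.5, 0, 0.1, 0, -15.6, 0, 0.1, 0, -15.9, 0, 0.1, 0, -15.9, 0]}}

```text
clock: 12.82
position: [0.6225, -0.3961, 0.0068]
ee_rot: [-0.0, 0.845, 0.534, 0.0]
contact_force: [-0.2, -0.6, -0.9]
width: 0.065
gripper_force: 0.0
```

Emit:
{"method": "apply_moves", "body": {"steps": [0, 0, 0, 0, 0, 0, 0, 0, 0, 0, 0, 0, 0, 0, 0, 0, 0, 0, 0, 0], "jaw": 255, "newtons": 60}}

```text
clock: 13.23
position: [0.6235, -0.3979, 0.0095]
ee_rot: [0.002, 0.846, 0.534, 0.001]
contact_force: [-1.4, 0.5, 6.7]
width: 0.0327
gripper_force: 61.9
```

Emit:
{"method": "apply_moves", "body": {"steps": [0, 0, 2, 0, 0, 0, 5, 0, 0, 0, 8, 0, 0, 0, 11, 0, 0, 0, 11, 0]}}

```text
clock: 13.65
position: [0.6256, -0.3997, 0.1246]
ee_rot: [0.007, 0.845, 0.534, 0.002]
contact_force: [2.0, -0.8, -0.5]
width: 0.0328
gripper_force: 61.0
```

```bash
python3 -c "
from h import *
to(.046,.11)"
```

```text
t 13.65 pos [ 0.6256 -0.3997  0.1246] rail [-0.0181  0.1669] xyaw 64.5 F [ 2.  -0.8 -0.5] w 0.0328 gf 61.0
to 0.046 [-15.76   8.45  -1.46]
```

Emit:
{"method": "apply_moves", "body": {"steps": [-2.5, 1.3, 2, 4, -5, 2.7, 2, 8, -7.5, 4, 2, 12, -10, 5.4, 2, 16, -12.5, 6.8, 2, 18.3, -15, 8, 2, 18.3, -15.7, 8.5, 2, 18.3, -15.7, 8.5, 2, 18.3]}}

```text
clock: 14.32
position: [0.4624, -0.31, 0.1361]
ee_rot: [-0.002, 0.75, 0.661, -0.0]
contact_force: [0.1, -0.9, -2.6]
width: 0.0332
gripper_force: 61.2
```

Emit:
{"method": "apply_moves", "body": {"steps": [0, 0, 0, 0, 0, 0, 0, 0, 0, 0, 0, 0]}}

```text
clock: 14.57
position: [0.4666, -0.313, 0.1365]
ee_rot: [0.001, 0.75, 0.662, 0.0]
contact_force: [-0.7, -0.2, -3.4]
width: 0.0329
gripper_force: 61.2
```

```bash
python3 -c "
from h import *
to(.047,.028);snap('scene','s7.png');im=snap('top'); crop(im,310,150,450,270,5,'c7.png')"
```

```text
t 14.57 pos [ 0.4666 -0.313   0.1365] rail [ 0.0479 -0.0017] xyaw 82.8 F [-0.7 -0.2 -3.4] w 0.0329 gf 61.2
to 0.047 [  0.16  -0.11 -10.85]
```

View pics/s7.png

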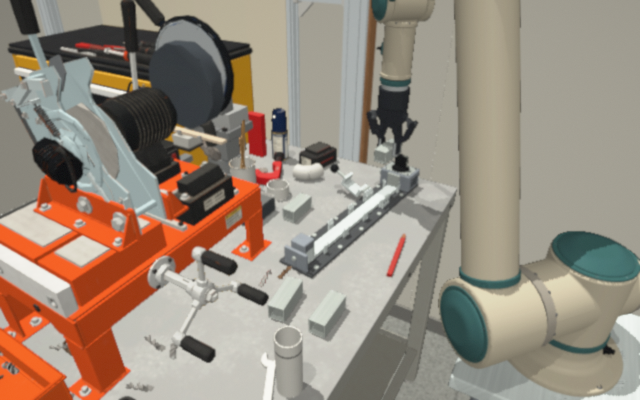

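The tube is held at about (385,152), over the stop end. I'll lower it, nudge it to the stop, release and retract.

Emit:
{"method": "apply_moves", "body": {"steps": [0.15, 0, -3, 0, 0.15, 0, -6, 0, 0.15, 0, -8.5, 0, 0.15, 0, -10, 0, 0.15, 0, -10.7, 0, 0.15, 0, -10.9, 0, 0.15, 0, -10.9, 0]}}

```text
clock: 15.25
position: [0.4673, -0.3123, 0.0274]
ee_rot: [0.0, 0.75, 0.662, 0.0]
contact_force: [0.0, 0.1, -2.3]
width: 0.0328
gripper_force: 62.7
```

Emit:
{"method": "apply_moves", "body": {"steps": [0, -0.2, 0, 0, 0, -0.4, 0, 0, -0.1, -0.6, 0, 0, -0.1, -0.6, 0, 0]}}

```text
clock: 15.58
position: [0.4664, -0.3178, 0.0281]
ee_rot: [0.0, 0.75, 0.661, 0.001]
contact_force: [2.8, 3.7, -1.7]
width: 0.033
gripper_force: 62.9
```

```bash
python3 -c "
from h import *
to(.044,.026)"
```

```text
t 15.58 pos [ 0.4664 -0.3178  0.0281] rail [ 0.0431 -0.0012] xyaw 82.8 F [ 2.8  3.7 -1.7] w 0.033 gf 62.9
to 0.044 [ 0.13  0.07 -0.21]
```

Emit:
{"method": "apply_moves", "body": {"steps": [0.1, 0.1, -0.1, 0, 0.1, 0.1, -0.3, 0, 0.1, 0, -0.3, 0, 0.1, 0, -0.3, 0]}}

```text
clock: 15.92
position: [0.4669, -0.3174, 0.0263]
ee_rot: [0.0, 0.75, 0.662, 0.0]
contact_force: [-1.0, 5.4, 9.2]
width: 0.033
gripper_force: 64.1
```

Emit:
{"method": "apply_moves", "body": {"steps": [0, 0, 0, 0, 0, 0, 0, 0, 0, 0, 0, 0, 0, 0, 0, 0], "jaw": 80}}

```text
clock: 16.25
position: [0.4666, -0.3184, 0.0245]
ee_rot: [0.0, 0.75, 0.662, -0.0]
contact_force: [-0.4, 0.7, 0.8]
width: 0.0584
gripper_force: 0.0
```

Emit:
{"method": "apply_moves", "body": {"steps": [0, 0, 3, 0, 0, 0, 6, 0, 0, 0, 9, 0, 0, 0, 11, 0, 0, 0, 11, 0]}}

```text
clock: 16.67
position: [0.4691, -0.3204, 0.1392]
ee_rot: [0.005, 0.75, 0.662, 0.0]
contact_force: [-0.2, -0.5, 0.1]
width: 0.0586
gripper_force: 0.0
```

```bash
python3 -c "
from h import *
s=st(); tubes(); im=snap('scene'); crop(im,260,140,440,270,4,'c8.png')"
```

```text
t 16.67 pos [ 0.4691 -0.3204  0.1392] rail [0.0409 0.0018] xyaw 82.8 F [-0.2 -0.5  0.1] w 0.0586 gf 0.0
tube [ 632.1 -132.8] LxW 85 31 axis -88.1 | delta cm [16.41 18.66] turn 9.1 rail [0.2475 0.1399]
tube [477.1 158. ] LxW 84 30 axis -82.2 | delta cm [ 0.92 47.74] turn 15.0 rail [ 0.5165 -0.0504]
tube [387.1 152.1] LxW 84 29 axis -88.3 | delta cm [-8.08 47.15] turn 8.9 rail [ 0.4994 -0.1389]
```

View pics/c8.png

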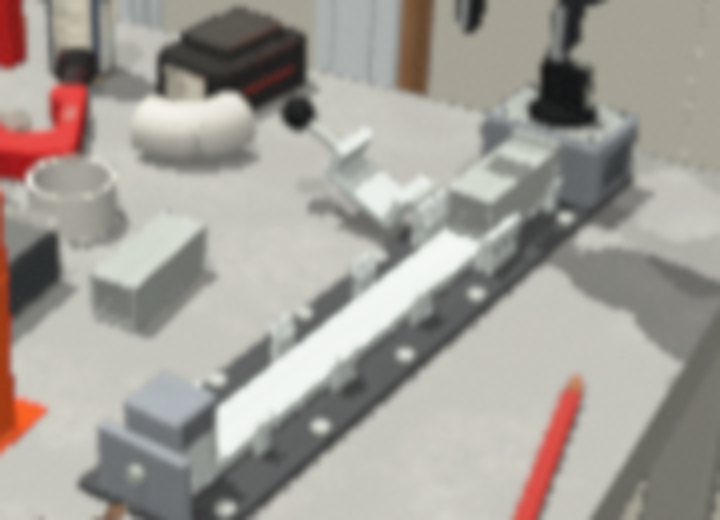

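Tube 1 sits against the headstock (crop (505,180)). Next is the tube at (0.632, -0.133).

Emit:
{"method": "apply_moves", "body": {"steps": [2.6, 3, 1, 3, 5.2, 6, 1, 6, 7.8, 9, 1, 9, 10.4, 12, 1, 9.1, 13, 15, 1, 9.1, 16.3, 18.6, 1, 9.1, 16.3, 18.6, 1, 9.1, 16.3, 18.6, 1, 9.1], "jaw": 60}}

```text
clock: 17.43
position: [0.6303, -0.1293, 0.142]
ee_rot: [-0.002, 0.694, 0.72, -0.001]
contact_force: [0.6, 0.2, 0.1]
width: 0.0653
gripper_force: 0.0
```

Emit:
{"method": "apply_moves", "body": {"steps": [0, 0, 0, 0, 0, 0, 0, 0, 0, 0, 0, 0]}}

```text
clock: 17.68
position: [0.6283, -0.1334, 0.144]
ee_rot: [-0.001, 0.696, 0.718, -0.001]
contact_force: [-0.3, 0.3, -0.4]
width: 0.0654
gripper_force: 0.0
```

```bash
python3 -c "
from h import *
s=st();print((np.array([.632,-.1335,.009])-s['position'])*100)"
```

```text
t 17.68 pos [ 0.6283 -0.1334  0.144 ] rail [0.2464 0.1362] xyaw 91.8 F [-0.3  0.3 -0.4] w 0.0654 gf 0.0
[ 3.68416288e-01 -1.02774918e-02 -1.34985229e+01]
```

Emit:
{"method": "apply_moves", "body": {"steps": [0.3, 0, -3, 0, 0.3, 0, -6, 0, 0.3, 0, -9, 0, 0.3, 0, -12, 0, 0.3, 0, -13.3, 0, 0.3, 0, -13.5, 0, 0.3, 0, -13.5, 0]}}

```text
clock: 18.27
position: [0.6315, -0.133, 0.0088]
ee_rot: [-0.001, 0.696, 0.718, -0.001]
contact_force: [-0.1, -0.5, -0.6]
width: 0.065
gripper_force: 0.0
```

Emit:
{"method": "apply_moves", "body": {"steps": [0, 0, 0, 0, 0, 0, 0, 0, 0, 0, 0, 0, 0, 0, 0, 0, 0, 0, 0, 0], "jaw": 255}}

```text
clock: 18.68
position: [0.6341, -0.1327, 0.0117]
ee_rot: [0.002, 0.695, 0.719, 0.001]
contact_force: [-1.1, -1.5, 6.8]
width: 0.0326
gripper_force: 61.8
```

Emit:
{"method": "apply_moves", "body": {"steps": [0, 0, 2, 0, 0, 0, 5, 0, 0, 0, 8, 0, 0, 0, 11, 0, 0, 0, 11, 0]}}

```text
clock: 19.1
position: [0.6366, -0.133, 0.1266]
ee_rot: [0.006, 0.695, 0.719, 0.003]
contact_force: [0.5, 0.2, -1.1]
width: 0.0331
gripper_force: 60.9
```

```bash
python3 -c "
from h import *
to(.139,.11)"
```

```text
t 19.1 pos [ 0.6366 -0.133   0.1266] rail [0.2478 0.1444] xyaw 92.0 F [ 0.5  0.2 -1.1] w 0.0331 gf 60.9
to 0.139 [-15.69  -8.98  -1.66]
```

Emit:
{"method": "apply_moves", "body": {"steps": [-2.5, -1.4, 0, -3, -5, -2.9, 0, -6, -7.5, -4.3, 0, -9.2, -10, -5.7, 0, -9.2, -12.8, -7.3, 0, -9.2, -15.7, -9, 0, -9.2, -15.7, -9, 0, -9.2, -15.7, -9, 0, -9.2]}}

```text
clock: 19.77
position: [0.4739, -0.2222, 0.1191]
ee_rot: [-0.001, 0.751, 0.66, -0.0]
contact_force: [1.0, -0.5, -1.5]
width: 0.033
gripper_force: 60.9
```

Emit:
{"method": "apply_moves", "body": {"steps": [0, 0, 0, 0, 0, 0, 0, 0, 0, 0, 0, 0]}}

```text
clock: 20.02
position: [0.4767, -0.2215, 0.1194]
ee_rot: [0.0, 0.75, 0.661, 0.0]
contact_force: [0.8, -0.4, -2.3]
width: 0.0327
gripper_force: 60.9
```

```bash
python3 -c "
from h import *
to(.139,.029)"
```

```text
t 20.02 pos [ 0.4767 -0.2215  0.1194] rail [ 0.1399 -0.0031] xyaw 82.8 F [ 0.8 -0.4 -2.3] w 0.0327 gf 60.9
to 0.139 [ 0.3  -0.13 -9.04]
```

Emit:
{"method": "apply_moves", "body": {"steps": [0.3, 0, -3, 0, 0.3, 0, -6, 0, 0.3, 0, -8, 0, 0.3, 0, -8.8, 0, 0.3, 0, -9, 0, 0.3, 0, -9, 0]}}

```text
clock: 20.52
position: [0.4791, -0.2217, 0.0294]
ee_rot: [-0.0, 0.75, 0.661, -0.0]
contact_force: [-0.6, -0.1, -1.1]
width: 0.0327
gripper_force: 61.0
```

Emit:
{"method": "apply_moves", "body": {"steps": [0, -0.2, 0, 0, 0, -0.4, 0, 0, -0.1, -0.6, 0, 0, -0.1, -0.8, 0, 0, -0.1, -0.8, 0, 0]}}

```text
clock: 20.93
position: [0.478, -0.2296, 0.0301]
ee_rot: [-0.0, 0.751, 0.661, 0.001]
contact_force: [1.5, 4.4, -0.3]
width: 0.0331
gripper_force: 61.2
```

```bash
python3 -c "
from h import *
to(.132,.028)"
```

```text
t 20.93 pos [ 0.478  -0.2296  0.0301] rail [ 0.1321 -0.0008] xyaw 82.7 F [ 1.5  4.4 -0.3] w 0.0331 gf 61.2
to 0.132 [ 0.08 -0.02 -0.21]
```

Emit:
{"method": "apply_moves", "body": {"steps": [0.1, 0, -0.1, 0, 0.1, 0, -0.3, 0, 0.1, 0, -0.3, 0]}}

```text
clock: 21.18
position: [0.4786, -0.2297, 0.0285]
ee_rot: [-0.0, 0.75, 0.661, 0.0]
contact_force: [-1.3, 3.9, 14.6]
width: 0.0331
gripper_force: 63.0
```

Emit:
{"method": "apply_moves", "body": {"steps": [0, 0, 0, 0, 0, 0, 0, 0, 0, 0, 0, 0, 0, 0, 0, 0], "jaw": 80}}

```text
clock: 21.52
position: [0.4788, -0.2304, 0.0265]
ee_rot: [0.0, 0.75, 0.661, -0.0]
contact_force: [-0.2, -0.6, 0.1]
width: 0.0584
gripper_force: 0.0
```

Emit:
{"method": "apply_moves", "body": {"steps": [0, 0, 3, 0, 0, 0, 6, 0, 0, 0, 9, 0, 0, 0, 12, 0, 0, 0, 12, 0]}}

```text
clock: 21.93
position: [0.4822, -0.2325, 0.1523]
ee_rot: [0.006, 0.75, 0.661, 0.001]
contact_force: [0.0, -0.6, 0.7]
width: 0.0589
gripper_force: 0.0
```

```bash
python3 -c "
from h import *
s=st(); tubes()"
```

```text
t 21.93 pos [ 0.4822 -0.2325  0.1523] rail [0.1298 0.0037] xyaw 82.7 F [ 0.  -0.6  0.7] w 0.0589 gf 0.0
tube [477.1 157.9] LxW 84 30 axis -82.5 | delta cm [-0.37 38.96] turn 14.8 rail [ 0.5165 -0.0504]
tube [387.7 151.8] LxW 85 30 axis 89.9 | delta cm [-9.31 38.34] turn 7.1 rail [ 0.4991 -0.1383]
```

Emit:
{"method": "apply_moves", "body": {"steps": [0, 4, 0, 3, 0, 8, 0, 6, 0, 12, 0, 9, 0, 16, 0, 12, 0, 20, 0, 14.8, 0, 24, 0, 14.8, 0, 28, 0, 14.8, -0.2, 32, 0, 14.8], "jaw": 60}}

```text
clock: 22.65
position: [0.476, 0.0916, 0.1453]
ee_rot: [-0.0, 0.659, 0.752, -0.001]
contact_force: [0.9, -0.2, -0.3]
width: 0.0652
gripper_force: 0.0
```

Emit:
{"method": "apply_moves", "body": {"steps": [0, 3.5, 0, 0, 0, 6.8, 0, 0, 0, 6.8, 0, 0, 0, 6.8, 0, 0, 0, 6.8, 0, 0]}}

```text
clock: 23.07
position: [0.476, 0.1574, 0.1455]
ee_rot: [-0.0, 0.659, 0.752, -0.001]
contact_force: [-0.2, -0.8, 0.2]
width: 0.0656
gripper_force: 0.0
```

```bash
python3 -c "
from h import *
s=st();print((np.array([.477,.158,.009])-s['position'])*100)"
```

```text
t 23.07 pos [0.476  0.1574 0.1455] rail [ 0.5158 -0.0514] xyaw 97.6 F [-0.2 -0.8  0.2] w 0.0656 gf 0.0
[  0.10083789   0.05614107 -13.65033239]
```

Emit:
{"method": "apply_moves", "body": {"steps": [0.1, 0, -3, 0, 0.1, 0, -6, 0, 0.1, 0, -9, 0, 0.1, 0, -12, 0, 0.1, 0, -13.4, 0, 0.1, 0, -13.6, 0, 0.1, 0, -13.6, 0]}}

```text
clock: 23.65
position: [0.477, 0.1564, 0.0096]
ee_rot: [-0.001, 0.66, 0.751, -0.001]
contact_force: [-0.7, -0.3, 0.6]
width: 0.0652
gripper_force: 0.0
```

Emit:
{"method": "apply_moves", "body": {"steps": [0, 0, 0, 0, 0, 0, 0, 0, 0, 0, 0, 0, 0, 0, 0, 0, 0, 0, 0, 0], "jaw": 255}}

```text
clock: 24.07
position: [0.4789, 0.1579, 0.0121]
ee_rot: [0.001, 0.659, 0.752, 0.001]
contact_force: [0.1, -2.3, 7.1]
width: 0.0332
gripper_force: 61.7
```

Emit:
{"method": "apply_moves", "body": {"steps": [0, 0, 2, 0, 0, 0, 5, 0, 0, 0, 8, 0, 0, 0, 10, 0, 0, 0, 10, 0, 0, 0, 10, 0]}}

```text
clock: 24.57
position: [0.4782, 0.1582, 0.1114]
ee_rot: [0.001, 0.659, 0.752, 0.001]
contact_force: [-0.2, 0.1, -2.3]
width: 0.0329
gripper_force: 60.8
```

```bash
python3 -c "
from h import *
to(.228,.11)"
```

```text
t 24.57 pos [0.4782 0.1582 0.1114] rail [ 0.5169 -0.0493] xyaw 97.6 F [-0.2  0.1 -2.3] w 0.0329 gf 60.8
to 0.228 [  1.27 -29.28  -0.14]
```

Emit:
{"method": "apply_moves", "body": {"steps": [0.2, -3.7, 0, -3, 0.4, -7.4, 0, -6, 0.6, -11.1, 0, -9, 0.8, -14.8, 0, -12, 1.0, -18.5, 0, -14.8, 1.1, -22.2, 0, -14.8, 1.2, -25.8, 0, -14.8, 1.3, -29.3, 0, -14.8]}}

```text
clock: 25.23
position: [0.4888, -0.1363, 0.1083]
ee_rot: [-0.002, 0.751, 0.661, -0.001]
contact_force: [0.6, 0.6, -2.5]
width: 0.0326
gripper_force: 60.7
```

Emit:
{"method": "apply_moves", "body": {"steps": [0, 0, 0, 0, 0, 0, 0, 0, 0, 0, 0, 0]}}

```text
clock: 25.48
position: [0.4891, -0.1343, 0.1087]
ee_rot: [-0.002, 0.751, 0.661, -0.001]
contact_force: [0.5, 0.6, -2.6]
width: 0.0331
gripper_force: 60.6
```

```bash
python3 -c "
from h import *
to(.228,.029)"
```

```text
t 25.48 pos [ 0.4891 -0.1343  0.1087] rail [ 0.228  -0.0017] xyaw 82.7 F [ 0.5  0.6 -2.6] w 0.0331 gf 60.6
to 0.228 [ 0.17 -0.02 -7.97]
```

Emit:
{"method": "apply_moves", "body": {"steps": [0.2, 0, -3, 0, 0.2, 0, -5.5, 0, 0.2, 0, -7, 0, 0.2, 0, -7.8, 0, 0.2, 0, -7.9, 0, 0.2, 0, -7.9, 0]}}

```text
clock: 25.98
position: [0.4926, -0.134, 0.0314]
ee_rot: [-0.0, 0.75, 0.662, -0.0]
contact_force: [0.2, -0.3, -2.1]
width: 0.0331
gripper_force: 60.6
```

Emit:
{"method": "apply_moves", "body": {"steps": [0, -0.2, 0, 0, 0, -0.4, 0, 0, -0.1, -0.6, 0, 0, -0.1, -0.8, 0, 0, -0.1, -0.8, 0, 0]}}

```text
clock: 26.4
position: [0.492, -0.1436, 0.0321]
ee_rot: [0.001, 0.751, 0.661, 0.0]
contact_force: [0.1, 0.5, -2.0]
width: 0.0329
gripper_force: 60.7
```

```bash
python3 -c "
from h import *
to(.220,.028)"
```

```text
t 26.4 pos [ 0.492  -0.1436  0.0321] rail [0.2192 0.0023] xyaw 82.7 F [ 0.1  0.5 -2. ] w 0.0329 gf 60.7
to 0.22 [-0.22  0.11 -0.41]
```

Emit:
{"method": "apply_moves", "body": {"steps": [-0.1, 0, -0.2, 0, -0.1, 0, -0.3, 0, -0.1, -0.1, -0.3, 0, -0.1, -0.2, -0.3, 0, -0.1, -0.2, -0.3, 0]}}

```text
clock: 26.82
position: [0.4909, -0.1435, 0.0291]
ee_rot: [-0.001, 0.751, 0.66, 0.001]
contact_force: [-0.2, 6.2, 5.0]
width: 0.0331
gripper_force: 61.6
```

Emit:
{"method": "apply_moves", "body": {"steps": [0, -0.1, 0, 0, 0, -0.2, 0, 0, 0, -0.2, 0, 0]}}

```text
clock: 27.07
position: [0.4909, -0.1435, 0.0291]
ee_rot: [-0.002, 0.751, 0.66, 0.002]
contact_force: [1.4, 12.5, 7.0]
width: 0.0331
gripper_force: 61.7
```

```bash
python3 -c "
from h import *
to(.220,.028)"
```

```text
t 27.07 pos [ 0.4909 -0.1435  0.0291] rail [0.2192 0.0012] xyaw 82.6 F [ 1.4 12.5  7. ] w 0.0331 gf 61.7
to 0.22 [-0.11  0.1  -0.11]
```

Butted (12 N) and seated. Release, then go for the fourth.

Emit:
{"method": "apply_moves", "body": {"steps": [0, 0.2, 0, 0, 0, 0.2, 0, 0, 0, 0.2, 0, 0, 0, 0.2, 0, 0], "jaw": 80}}

```text
clock: 27.4
position: [0.4909, -0.1456, 0.0286]
ee_rot: [0.0, 0.75, 0.661, -0.0]
contact_force: [-0.4, -0.2, -0.5]
width: 0.0587
gripper_force: 0.0
```

Emit:
{"method": "apply_moves", "body": {"steps": [0, 0, 3, 0, 0, 0, 6, 0, 0, 0, 9, 0, 0, 0, 12, 0, 0, 0, 12, 0, 0, 0, 12, 0, 0, 0, 12, 0]}}

```text
clock: 27.98
position: [0.4901, -0.1451, 0.148]
ee_rot: [-0.0, 0.75, 0.661, -0.0]
contact_force: [-0.4, 0.2, -0.4]
width: 0.0584
gripper_force: 0.0
```

```bash
python3 -c "
from h import *
s=st(); tubes()"
```

```text
t 27.98 pos [ 0.4901 -0.1451  0.148 ] rail [0.2175 0.0006] xyaw 82.7 F [-0.4  0.2 -0.4] w 0.0584 gf 0.0
tube [387.7 151.8] LxW 85 30 axis 89.9 | delta cm [-10.19  29.66] turn 7.1 rail [ 0.4991 -0.1383]
```

Emit:
{"method": "apply_moves", "body": {"steps": [-1.3, 3.8, 0, 3, -2.6, 7.6, 0, 6, -3.9, 11.4, 0, 8, -5.2, 15.2, 0, 8, -6.5, 19, 0, 8, -7.8, 22.8, 0, 8, -9.1, 26.6, 0, 8, -10.1, 29.6, 0, 8], "jaw": 60}}

```text
clock: 28.7
position: [0.387, 0.1528, 0.147]
ee_rot: [-0.001, 0.702, 0.712, -0.001]
contact_force: [0.7, 0.2, 0.4]
width: 0.065
gripper_force: 0.0
```

Emit:
{"method": "apply_moves", "body": {"steps": [0, 0, 0, 0, 0, 0, 0, 0, 0, 0, 0, 0]}}

```text
clock: 28.95
position: [0.3892, 0.1505, 0.1476]
ee_rot: [-0.0, 0.702, 0.712, -0.001]
contact_force: [-0.4, 0.2, 0.8]
width: 0.065
gripper_force: 0.0
```

```bash
python3 -c "
from h import *
s=st();print((np.array([.3875,.152,.009])-s['position'])*100)"
```

```text
t 28.95 pos [0.3892 0.1505 0.1476] rail [ 0.4981 -0.1366] xyaw 90.8 F [-0.4  0.2  0.8] w 0.065 gf 0.0
[ -0.17466781   0.14755081 -13.85582646]
```

Emit:
{"method": "apply_moves", "body": {"steps": [-0.1, 0.1, -3, 0, -0.1, 0.1, -6, 0, -0.1, 0.1, -9, 0, -0.1, 0.1, -12, 0, -0.1, 0.1, -13.6, 0, -0.1, 0.1, -13.8, 0, -0.1, 0.1, -13.8, 0]}}

```text
clock: 29.53
position: [0.3884, 0.1505, 0.0095]
ee_rot: [-0.001, 0.703, 0.711, -0.001]
contact_force: [0.0, 0.0, 1.1]
width: 0.0652
gripper_force: 0.0
```

Emit:
{"method": "apply_moves", "body": {"steps": [0, 0, 0, 0, 0, 0, 0, 0, 0, 0, 0, 0, 0, 0, 0, 0, 0, 0, 0, 0], "jaw": 255}}

```text
clock: 29.95
position: [0.3897, 0.1519, 0.0119]
ee_rot: [0.001, 0.702, 0.712, 0.001]
contact_force: [-0.7, -2.3, 7.5]
width: 0.0328
gripper_force: 61.2
```

Emit:
{"method": "apply_moves", "body": {"steps": [0, 0, 2, 0, 0, 0, 5, 0, 0, 0, 8, 0, 0, 0, 11, 0, 0, 0, 11, 0, 0, 0, 11, 0]}}

```text
clock: 30.45
position: [0.3899, 0.1523, 0.1223]
ee_rot: [0.001, 0.702, 0.712, 0.002]
contact_force: [0.2, -0.1, -2.9]
width: 0.0328
gripper_force: 60.9
```

```bash
python3 -c "
from h import *
to(.3125,.12)"
```

```text
t 30.45 pos [0.3899 0.1523 0.1223] rail [ 0.5    -0.1362] xyaw 90.8 F [ 0.2 -0.1 -2.9] w 0.0328 gf 60.9
to 0.3125 [ 11.16 -20.31  -0.23]
```

Emit:
{"method": "apply_moves", "body": {"steps": [1.6, -2.9, 0, -3, 3.2, -5.8, 0, -6, 4.8, -8.7, 0, -8, 6.4, -11.4, 0, -8, 8, -14.2, 0, -8, 9.6, -17.1, 0, -8, 11.2, -19.9, 0, -8, 11.2, -19.9, 0, -8]}}

```text
clock: 31.12
position: [0.504, -0.0521, 0.1191]
ee_rot: [0.002, 0.752, 0.66, -0.0]
contact_force: [1.2, 1.1, -1.6]
width: 0.0325
gripper_force: 60.7
```

Emit:
{"method": "apply_moves", "body": {"steps": [0, 0, 0, 0, 0, 0, 0, 0, 0, 0, 0, 0]}}

```text
clock: 31.37
position: [0.499, -0.0459, 0.1194]
ee_rot: [-0.001, 0.75, 0.661, -0.001]
contact_force: [0.2, 0.5, -3.0]
width: 0.0327
gripper_force: 60.8
```

```bash
python3 -c "
from h import *
to(.316,.030)"
```

```text
t 31.37 pos [ 0.499  -0.0459  0.1194] rail [ 0.3169 -0.0031] xyaw 82.8 F [ 0.2  0.5 -3. ] w 0.0327 gf 60.8
to 0.316 [ 0.29 -0.13 -8.94]
```

Emit:
{"method": "apply_moves", "body": {"steps": [0.3, 0, -3, 0, 0.3, 0, -6, 0, 0.3, 0, -8, 0, 0.3, 0, -8.8, 0, 0.3, 0, -9, 0, 0.3, 0, -9, 0]}}

```text
clock: 31.87
position: [0.5034, -0.0464, 0.0306]
ee_rot: [-0.0, 0.75, 0.661, -0.0]
contact_force: [-0.4, -0.3, -2.8]
width: 0.0329
gripper_force: 60.8
```

Emit:
{"method": "apply_moves", "body": {"steps": [0, -0.2, 0, 0, 0, -0.4, 0, 0, -0.1, -0.6, -0.1, 0, -0.1, -0.8, -0.1, 0, -0.1, -0.8, -0.1, 0]}}

```text
clock: 32.28
position: [0.5033, -0.0553, 0.0302]
ee_rot: [0.001, 0.751, 0.661, 0.001]
contact_force: [-0.2, 1.6, -1.9]
width: 0.0325
gripper_force: 60.9
```

```bash
python3 -c "
from h import *
to(.308,.029)"
```

```text
t 32.28 pos [ 0.5033 -0.0553  0.0302] rail [0.3082 0.0024] xyaw 82.7 F [-0.2  1.6 -1.9] w 0.0325 gf 60.9
to 0.308 [-0.24  0.01 -0.12]
```

Emit:
{"method": "apply_moves", "body": {"steps": [-0.1, 0, -0.1, 0, -0.1, 0, -0.3, 0, -0.1, -0.1, -0.3, 0, -0.1, -0.3, -0.3, 0, -0.1, -0.3, -0.3, 0, -0.1, -0.3, -0.3, 0]}}

```text
clock: 32.78
position: [0.5027, -0.0553, 0.0289]
ee_rot: [-0.001, 0.751, 0.66, 0.003]
contact_force: [-1.3, 13.0, 15.7]
width: 0.0326
gripper_force: 63.2
```

```bash
python3 -c "
from h import *
to(.308,.029)"
```

```text
t 32.78 pos [ 0.5027 -0.0553  0.0289] rail [0.3081 0.0018] xyaw 82.6 F [-1.3 13.  15.7] w 0.0326 gf 63.2
to 0.308 [-0.18  0.01  0.01]
```

Emit:
{"method": "apply_moves", "body": {"steps": [0, 0.2, 0.1, 0, 0, 0.2, 0.1, 0, 0, 0.2, 0.1, 0, 0, 0.2, 0.1, 0], "jaw": 80}}

```text
clock: 33.12
position: [0.5018, -0.0565, 0.0275]
ee_rot: [0.0, 0.75, 0.661, -0.0]
contact_force: [-0.9, 0.1, -0.1]
width: 0.0584
gripper_force: 0.0
```

Emit:
{"method": "apply_moves", "body": {"steps": [0, 0, 3, 0, 0, 0, 6, 0, 0, 0, 9, 0, 0, 0, 12, 0, 0.5, 4, 12, 0, 1, 8, 12, 0, 1, 8, 12, 0, 1, 8, 12, 0]}}

```text
clock: 33.78
position: [0.5116, 0.0252, 0.1474]
ee_rot: [0.0, 0.749, 0.662, -0.0]
contact_force: [0.2, -0.3, 0.2]
width: 0.0585
gripper_force: 0.0
```

```bash
python3 -c "
from h import *
tubes();to(.395,.036);im=snap('scene'); crop(im,270,140,440,270,4,'c9.png')"
```

```text
t 33.83 pos [0.5114 0.024  0.1472] rail [0.3879 0.0005] xyaw 82.9 F [ 0.1 -0.4  0.4] w 0.0584 gf 0.0
to 0.395 [  0.04   0.71 -11.12]
```

View pics/c9.png

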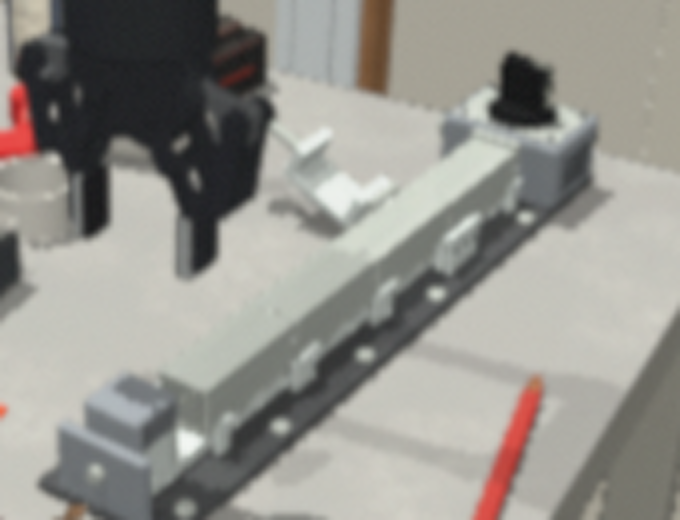

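All four lie in a tight row on the bed, and the follower is still back at crop (130,410). Grip the follower and slide it up.

Emit:
{"method": "apply_moves", "body": {"steps": [0, 0.6, -3, 0, 0.1, 0.7, -6, 0, 0.1, 0.7, -9, 0, 0.1, 0.7, -11, 0, 0.1, 0.7, -11.1, 0, 0.1, 0.7, -11.1, 0]}}

```text
clock: 34.38
position: [0.5117, 0.0297, 0.0355]
ee_rot: [-0.001, 0.751, 0.66, -0.001]
contact_force: [0.3, 0.4, 1.1]
width: 0.0588
gripper_force: 0.0
```

Emit:
{"method": "apply_moves", "body": {"steps": [0, 0, 0, 0, 0, 0, 0, 0, 0, 0, 0, 0, 0, 0, 0, 0, 0, 0, 0, 0], "jaw": 255, "newtons": 60}}

```text
clock: 34.8
position: [0.5122, 0.0304, 0.0381]
ee_rot: [0.0, 0.75, 0.661, -0.0]
contact_force: [-4.1, -2.1, 7.2]
width: 0.0369
gripper_force: 63.6
```

Emit:
{"method": "apply_moves", "body": {"steps": [-0.1, -0.5, 0, 0, -0.1, -1.0, 0, 0, -0.2, -1.5, 0, 0, -0.3, -2.0, 0, 0, -0.3, -2.3, 0, 0, -0.3, -2.5, 0, 0, -0.3, -2.7, 0, 0, -0.3, -2.7, 0, 0]}}

```text
clock: 35.47
position: [0.509, 0.0056, 0.0381]
ee_rot: [-0.001, 0.751, 0.66, 0.001]
contact_force: [-2.9, 6.4, 7.5]
width: 0.0371
gripper_force: 63.7
```

```bash
python3 -c "
from h import *
to(.370,.036)"
```

```text
t 35.47 pos [0.509  0.0056 0.0381] rail [0.3694 0.0004] xyaw 82.7 F [-2.9  6.4  7.5] w 0.0371 gf 63.7
to 0.37 [-0.03  0.07 -0.21]
```

Emit:
{"method": "apply_moves", "body": {"steps": [0, -0.2, 0, 0, 0, -0.4, 0, 0, 0, -0.5, 0, 0, 0, -0.5, 0, 0, 0, -0.5, 0, 0]}}

```text
clock: 35.88
position: [0.509, 0.0056, 0.0381]
ee_rot: [-0.004, 0.752, 0.66, 0.004]
contact_force: [-2.1, 23.9, 7.6]
width: 0.0373
gripper_force: 63.7
```

Emit:
{"method": "apply_moves", "body": {"steps": [0, 0.1, 0, 0, 0, 0.3, 0, 0, 0, 0.4, 0, 0]}}

```text
clock: 36.13
position: [0.509, 0.0056, 0.0381]
ee_rot: [-0.001, 0.751, 0.661, 0.001]
contact_force: [-3.6, 5.7, 7.6]
width: 0.0369
gripper_force: 63.6
```

Emit:
{"method": "apply_moves", "body": {"steps": [0, 0, 0, 0, 0, 0, 0, 0, 0, 0, 0, 0, 0, 0, 0, 0], "jaw": 80}}

```text
clock: 36.47
position: [0.5106, 0.0026, 0.037]
ee_rot: [0.001, 0.75, 0.661, 0.001]
contact_force: [-1.1, -0.0, -0.3]
width: 0.0584
gripper_force: 0.0
```

Emit:
{"method": "apply_moves", "body": {"steps": [0, 0, 3, 0, 0, 0, 6, 0, 0, 0, 9, 0, 0, 0, 12, 0, 0, 0, 14, 0, 0, 0, 14, 0]}}

```text
clock: 36.97
position: [0.5132, 0.0022, 0.1814]
ee_rot: [0.004, 0.751, 0.661, 0.003]
contact_force: [1.2, -1.3, 0.2]
width: 0.0584
gripper_force: 0.0
```

```bash
python3 -c "
from h import *
to(.0875,.25,.137)"
```

```text
t 36.97 pos [0.5132 0.0022 0.1814] rail [0.3665 0.005 ] xyaw 82.7 F [ 1.2 -1.3  0.2] w 0.0584 gf 0.0
to 0.0875 [  9.6  -29.33   6.86]
```

```bash
cat >> h.py <<'E'
b0=np.radians(172.3)
def ballpos(t): return rail(.0875,.034+.105*np.cos(b0-t),.036+.105*np.sin(b0-t))
def ball(t,r=9):
    c=[]
    for n in("top","scene"):
        g=snap(n).max(2).astype(float); u,v=w2pix(n,ballpos(t)).round().astype(int)
        w=g[v-r:v+r+1,u-r:u+r+1]; m=(w<75).astype(np.uint8); k,lab,s,ce=cv2.connectedComponentsWithStats(m)
        i=1+np.argmax(s[1:,4]); print(n,"area",s[i,4],"box",s[i,2:4]); c.append(np.array([u-r,v-r])+ce[i])
    p,e=tri(*c); print("ball",p.round(4),inrail(p),"err px",round(e,2)); q=inrail(p); print("lid angle",round(b0-np.arctan2(p[2]-.036,q[1]-.034),3)); return p
E
python3 -c "
from h import *
p=ball(2.7); print(((p-[0,0,.022]-st()['position'])*100).round(2))"
```

```text
top area 40 box [7 7]
scene area 225 box [16 19]
ball [ 0.6095 -0.2885  0.0715] [0.0902 0.137 ] err px 1.44
lid angle 2.675
t 37.07 pos [0.5102 0.0026 0.1772] rail [0.3665 0.002 ] xyaw 82.7 F [-0.3 -0.1 -0.1] w 0.0589 gf 0.0
[  9.93 -29.11 -12.77]
```

Emit:
{"method": "apply_moves", "body": {"steps": [1.2, -3.6, 0, -7, 2.4, -7.2, 0, -14, 3.6, -10.8, 0, -21, 4.8, -14.5, 0, -28, 6, -18.2, 0, -35, 7.2, -22, 0, -42, 8.4, -25.6, 0, -49, 9.6, -29.3, 0, -56], "jaw": 100}}

```text
clock: 37.73
position: [0.605, -0.2915, 0.1739]
ee_rot: [-0.001, 0.974, 0.228, -0.001]
contact_force: [1.4, -0.1, -0.5]
width: 0.0521
gripper_force: 0.0
```

Emit:
{"method": "apply_moves", "body": {"steps": [0, 0, 0, -7, 0, 0, 0, -14, 0, 0, 0, -21, 0, 0, 0, -28, 0, 0, 0, -34, 0, 0, 0, -34, 0, 0, 0, -34]}}

```text
clock: 38.32
position: [0.6049, -0.2898, 0.1746]
ee_rot: [-0.001, 0.998, -0.062, -0.001]
contact_force: [-0.9, 0.1, -0.4]
width: 0.0517
gripper_force: 0.0
```

```bash
python3 -c "
from h import *
to(.088,.047,.1345)
g=snap('scene').max(2);u,v=w2pix('scene',ballpos(2.7)).astype(int);w=(g[v-14:v+15,u-14:u+15]<75).astype(int)
print('\n'.join(''.join('#' if x else '.' for x in r) for r in w),u,v)"
```

```text
t 38.32 pos [ 0.6049 -0.2898  0.1746] rail [0.0883 0.1327] xyaw -7.1 F [-0.9  0.1 -0.4] w 0.0517 gf 0.0
to 0.088 [  0.18  -0.05 -12.76]
#################............
#################............
#################............
#################............
#################............
###########.#####............
########..#######............
######..#########............
####...#########.............
###..##########..............
...##########................
...#######....##.............
....####.....#####...........
....###.....######...........
............#######..........
............#######..........
............#######..........
.............#####...........
..............###............
.............................
.............................
.............................
.............................
.............................
.............................
.............................
.............................
.............................
............................. 333 167
```

The ball blob centre at (334,168) matches lid = 2.70, so the ball is at z = 0.068. Descend and grip.

Emit:
{"method": "apply_moves", "body": {"steps": [0.15, 0, -3, 0, 0.15, 0, -6, 0, 0.15, 0, -9, 0, 0.15, 0, -12, 0, 0.15, 0, -12.8, 0, 0.15, 0, -12.8, 0]}}

```text
clock: 38.87
position: [0.6051, -0.2888, 0.0453]
ee_rot: [-0.002, 0.998, -0.063, -0.003]
contact_force: [0.4, -0.4, 0.5]
width: 0.0516
gripper_force: 0.0
```

Emit:
{"method": "apply_moves", "body": {"steps": [0, 0, 0, 0, 0, 0, 0, 0, 0, 0, 0, 0, 0, 0, 0, 0, 0, 0, 0, 0], "jaw": 255, "newtons": 50}}

```text
clock: 39.28
position: [0.6089, -0.2908, 0.0505]
ee_rot: [0.001, 0.998, -0.063, 0.002]
contact_force: [1.8, -0.5, 0.1]
width: 0.0219
gripper_force: 48.9
```

Run:
```python
from h import *
st()
B=lambda t:np.array([.105*np.cos(b0-t),.105*np.sin(b0-t)])
for ts in (np.linspace(2.7,2.1,6),np.linspace(2.1,1.4,7),np.linspace(1.4,.7,7),np.linspace(.7,.0,9)):
    r=[]
    for t in ts[1:]:
        d=(B(t)-B(ts[0]))*100; r+=[float(d[0]*X[0]),float(d[0]*X[1]),float(d[1]),0]
    print(np.round(r,1).tolist())
```

```text
t 39.28 pos [ 0.6089 -0.2908  0.0505] rail [0.0878 0.1367] xyaw -7.2 F [ 1.8 -0.5  0.1] w 0.0219 gf 48.9
[-0.4, 0.1, 1.2, 0.0, -1.0, 0.1, 2.3, 0.0, -1.7, 0.2, 3.3, 0.0, -2.6, 0.3, 4.3, 0.0, -3.5, 0.4, 5.1, 0.0]
[-1.0, 0.1, 0.7, 0.0, -2.1, 0.3, 1.3, 0.0, -3.2, 0.4, 1.7, 0.0, -4.4, 0.6, 2.0, 0.0, -5.6, 0.7, 2.2, 0.0, -6.8, 0.9, 2.2, 0.0]
[-1.2, 0.2, -0.1, 0.0, -2.4, 0.3, -0.4, 0.0, -3.5, 0.4, -0.8, 0.0, -4.6, 0.6, -1.3, 0.0, -5.7, 0.7, -1.9, 0.0, -6.6, 0.8, -2.7, 0.0]
[-0.6, 0.1, -0.6, 0.0, -1.2, 0.2, -1.3, 0.0, -1.8, 0.2, -2.1, 0.0, -2.2, 0.3, -2.9, 0.0, -2.6, 0.3, -3.7, 0.0, -2.9, 0.4, -4.6, 0.0, -3.2, 0.4, -5.5, 0.0, -3.3, 0.4, -6.4, 0.0]
```

Emit:
{"method": "apply_moves", "body": {"steps": [-0.4, 0.1, 1.2, 0, -1.0, 0.1, 2.3, 0, -1.7, 0.2, 3.3, 0, -2.6, 0.3, 4.3, 0, -3.5, 0.4, 5.1, 0, -3.5, 0.4, 5.1, 0]}}

```text
clock: 39.78
position: [0.5704, -0.2859, 0.102]
ee_rot: [0.0, 0.998, -0.063, 0.0]
contact_force: [0.9, -0.6, 0.6]
width: 0.0221
gripper_force: 49.7
```

Emit:
{"method": "apply_moves", "body": {"steps": [-1.0, 0.1, 0.7, 0, -2.1, 0.3, 1.3, 0, -3.2, 0.4, 1.7, 0, -4.4, 0.6, 2.0, 0, -5.6, 0.7, 2.2, 0, -6.8, 0.9, 2.2, 0, -6.8, 0.9, 2.2, 0]}}

```text
clock: 40.37
position: [0.5007, -0.2757, 0.1218]
ee_rot: [-0.001, 0.998, -0.064, -0.002]
contact_force: [-0.1, -0.1, 0.2]
width: 0.0003
gripper_force: 0.0
```

Emit:
{"method": "apply_moves", "body": {"steps": [0, 0, 4, 0, -1, 0, 8, 0, -5, 0, 9, 0, -9, 0, 9, 0, -9, 0, 9, 0], "jaw": 255}}

```text
clock: 40.78
position: [0.4077, -0.2752, 0.2124]
ee_rot: [-0.0, 0.998, -0.064, -0.003]
contact_force: [0.0, 0.5, -0.6]
width: -0.0005
gripper_force: 0.0
```

Run:
```python
from h import *
st()
g=snap('scene').max(2)
for t in np.arange(1.2,2.75,.1):
    u,v=w2pix('scene',ballpos(t)).round().astype(int); w=g[v-2:v+3,u-2:u+3]; print(round(t,1),(u,v),int(w.mean()),end='; ')
crop(cv2.cvtColor(g,cv2.COLOR_GRAY2BGR),280,110,440,230,4,'c10.png')
```

```text
t 40.78 pos [ 0.4077 -0.2752  0.2124] rail [ 0.0781 -0.0648] xyaw -7.3 F [ 0.   0.5 -0.6] w -0.0005 gf 0.0
1.2 (np.int64(375), np.int64(157)) 164; 1.3 (np.int64(372), np.int64(155)) 164; 1.4 (np.int64(368), np.int64(154)) 144; 1.5 (np.int64(365), np.int64(153)) 109; 1.6 (np.int64(361), np.int64(152)) 122; 1.7 (np.int64(358), np.int64(152)) 115; 1.8 (np.int64(354), np.int64(152)) 39; 1.9 (np.int64(351), np.int64(152)) 48; 2.0 (np.int64(348), np.int64(153)) 135; 2.1 (np.int64(345), np.int64(154)) 174; 2.2 (np.int64(343), np.int64(156)) 172; 2.3 (np.int64(341), np.int64(158)) 181; 2.4 (np.int64(338), np.int64(160)) 158; 2.5 (np.int64(337), np.int64(162)) 144; 2.6 (np.int64(335), np.int64(165)) 170; 2.7 (np.int64(334), np.int64(168)) 197;
```

View pics/c10.png

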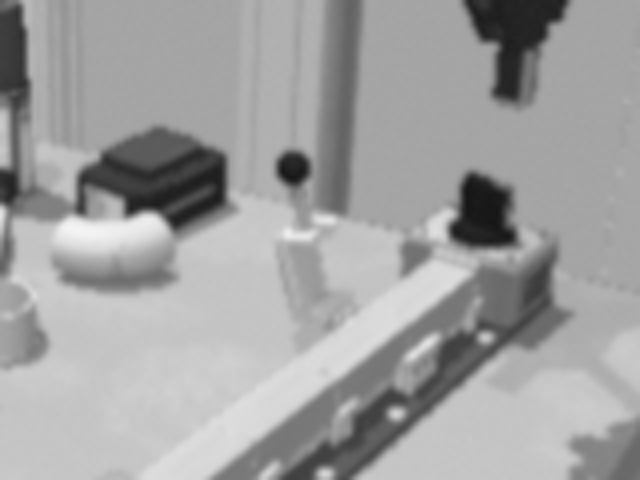

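The view shows the lid standing back slightly past upright (about 1.82), with the ball at crop (293,168). I'll push it over from behind with shut fingers.

Emit:
{"method": "apply_moves", "body": {"steps": [2.8, -0.2, 0, 0, 5.6, -0.4, 0, 0, 8.4, -0.6, 0, 0, 11.2, -0.8, 0, 0, 14, -1.0, 0, 0, 16.5, -1.2, 0, 0, 18.4, -1.4, -1, 0, 18.4, -1.4, -1, 0]}}

```text
clock: 41.5
position: [0.6023, -0.2906, 0.1987]
ee_rot: [-0.001, 0.998, -0.062, 0.0]
contact_force: [-0.8, 0.2, -0.7]
width: -0.0001
gripper_force: 0.0
```

Emit:
{"method": "apply_moves", "body": {"steps": [0, 0, -3, 0, 0, 0, -6, 0, 0, 0, -8.5, 0, 0, 0, -8.5, 0, 0, 0, -8.5, 0]}}

```text
clock: 41.92
position: [0.5973, -0.2903, 0.1151]
ee_rot: [-0.001, 0.998, -0.063, -0.002]
contact_force: [-0.0, -0.1, -0.2]
width: -0.0001
gripper_force: 0.0
```

```bash
python3 -c "
from h import *
to(.0875,.116,.115); to(.0875,.12,-.01)"
```

```text
t 41.92 pos [ 0.5973 -0.2903  0.1151] rail [0.0869 0.1252] xyaw -7.3 F [-0.  -0.1 -0.2] w -0.0001 gf 0.0
to 0.0875 [-1.    0.19  0.09]
t 41.92 pos [ 0.5973 -0.2903  0.1151] rail [0.0869 0.1252] xyaw -7.3 F [-0.  -0.1 -0.2] w -0.0001 gf 0.0
to 0.0875 [-13.4    1.76   0.49]
```

Emit:
{"method": "apply_moves", "body": {"steps": [-1.7, 0.2, 0, 0, -3.4, 0.4, 0, 0, -5.1, 0.7, 0.1, 0, -6.8, 0.9, 0.2, 0, -8.5, 1.1, 0.3, 0, -10.2, 1.3, 0.4, 0, -11.9, 1.6, 0.5, 0, -13.4, 1.8, 0.5, 0]}}

```text
clock: 42.58
position: [0.4656, -0.2742, 0.1247]
ee_rot: [0.002, 0.998, -0.063, 0.003]
contact_force: [0.9, -0.5, -0.4]
width: 0.0001
gripper_force: 0.5
```

Emit:
{"method": "apply_moves", "body": {"steps": [0, 0, 0, 0, 0, 0, 3, 0, 2, 0, 6, 0, 5, -0.5, 8, 0, 8, -1, 8, 0, 8, -1, 8, 0]}}

```text
clock: 43.08
position: [0.552, -0.2855, 0.2054]
ee_rot: [0.003, 0.998, -0.063, 0.006]
contact_force: [-0.1, 0.2, -0.6]
width: 0.0001
gripper_force: 0.0
```

Run:
```python
from h import *
st()
g=snap('scene').max(2)
for t in np.arange(0,1.8,.1):
    u,v=w2pix('scene',ballpos(t)).round().astype(int); w=g[v-2:v+3,u-2:u+3]; print(round(t,1),(int(u),int(v)),int(w.mean()),end='; ')
```

```text
t 43.08 pos [ 0.552  -0.2855  0.2054] rail [0.086  0.0796] xyaw -7.2 F [-0.1  0.2 -0.6] w 0.0001 gf 0.0
0.0 (400, 197) 92; 0.1 (399, 193) 109; 0.2 (399, 189) 118; 0.3 (398, 185) 134; 0.4 (396, 182) 127; 0.5 (395, 178) 183; 0.6 (393, 174) 172; 0.7 (390, 171) 60; 0.8 (388, 167) 38; 0.9 (385, 164) 138; 1.0 (382, 162) 163; 1.1 (379, 159) 163; 1.2 (375, 157) 163; 1.3 (372, 155) 163; 1.4 (368, 154) 143; 1.5 (365, 153) 108; 1.6 (361, 152) 121; 1.7 (358, 152) 154;
```

Emit:
{"method": "apply_moves", "body": {"steps": [-3, 0.4, 0, 0, -6, 0.8, 0, 0, -9, 1.2, 0, 0, -11.9, 1.6, 0, 0, -11.9, 1.6, -3, 0, -11.9, 1.6, -5.5, 0, -11.9, 1.6, -5.5, 0]}}

```text
clock: 43.72
position: [0.4219, -0.2648, 0.1436]
ee_rot: [-0.002, 0.998, -0.064, -0.003]
contact_force: [0.5, 1.6, -0.7]
width: 0.0
gripper_force: 0.0
```

Emit:
{"method": "apply_moves", "body": {"steps": [-0.3, 0, -1.2, 0, -0.8, 0.1, -2.4, 0, -1.3, 0.2, -3.6, 0, -1.8, 0.2, -4.8, 0, -2.2, 0.3, -6.0, 0, -2.5, 0.3, -7.0, 0, -2.6, 0.3, -7.8, 0, -2.7, 0.3, -8.1, 0]}}

```text
clock: 44.38
position: [0.3984, -0.2641, 0.0656]
ee_rot: [-0.0, 0.998, -0.063, -0.0]
contact_force: [-0.1, 0.4, -0.4]
width: -0.0
gripper_force: 0.0
```

```bash
python3 -c "
from h import *
to(.0875,.0625,-.07)"
```

```text
t 44.38 pos [ 0.3984 -0.2641  0.0656] rail [ 0.0878 -0.0755] xyaw -7.3 F [-0.1  0.4 -0.4] w -0.0 gf 0.0
to 0.0875 [ 0.54 -0.1  -0.31]
```

Press down in small steps, watching the force.

Emit:
{"method": "apply_moves", "body": {"steps": [0.3, 0, -0.1, 0, 0.3, 0, -0.3, 0, 0.3, 0, -0.4, 0, 0.3, 0, -0.4, 0]}}

```text
clock: 44.72
position: [0.4016, -0.2642, 0.0618]
ee_rot: [0.0, 0.998, -0.063, 0.0]
contact_force: [-0.7, -0.0, -0.5]
width: 0.0002
gripper_force: 0.0
```

Emit:
{"method": "apply_moves", "body": {"steps": [0, 0, -0.2, 0, 0, 0, -0.3, 0, 0, 0, -0.3, 0, 0, 0, -0.3, 0]}}

```text
clock: 45.05
position: [0.4011, -0.264, 0.0585]
ee_rot: [-0.0, 0.998, -0.063, -0.0]
contact_force: [0.1, -0.2, -0.2]
width: 0.0003
gripper_force: 0.0
```

Run:
```python
from h import *
st()
g=snap('scene').max(2); u,v=w2pix('scene',ballpos(0)).round().astype(int); print(u,v)
w=g[v-16:v+12,u-14:u+15]<75; print('\n'.join(''.join('#' if x else '.' for x in r) for r in w))
```

```text
t 45.05 pos [ 0.4011 -0.264   0.0585] rail [ 0.0884 -0.0728] xyaw -7.3 F [ 0.1 -0.2 -0.2] w 0.0003 gf 0.0
400 197
.........##############...###
............##########...####
.............#######.....####
.............######......####
.............#####.......##..
.............#####...........
.............#####..........#
.............#####........##.
.............#####.......##..
.............#####......##...
............######.....##....
............#####............
.............####............
........##...................
......######.................
.....######..................
.....#####...................
....#####....................
....#####....................
....####.....................
....###.....#................
....##.......................
....#........................
...##........................
..##.........................
.###.........................
##.##........................
...#.........................
```

Run:
```python
from h import *
im=snap('scene'); a=cv2.resize(im[130:230,330:430],None,fx=5,fy=5,interpolation=cv2.INTER_CUBIC)
im=snap('top'); b=cv2.resize(im[190:260,330:400],(300,300),interpolation=cv2.INTER_CUBIC)
c=np.zeros((500,800,3),np.uint8); c[:,:500]=a; c[:300,500:]=b; cv2.imwrite('pics/c11.png',c)
```

```text
(no output)
```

View pics/c11.png

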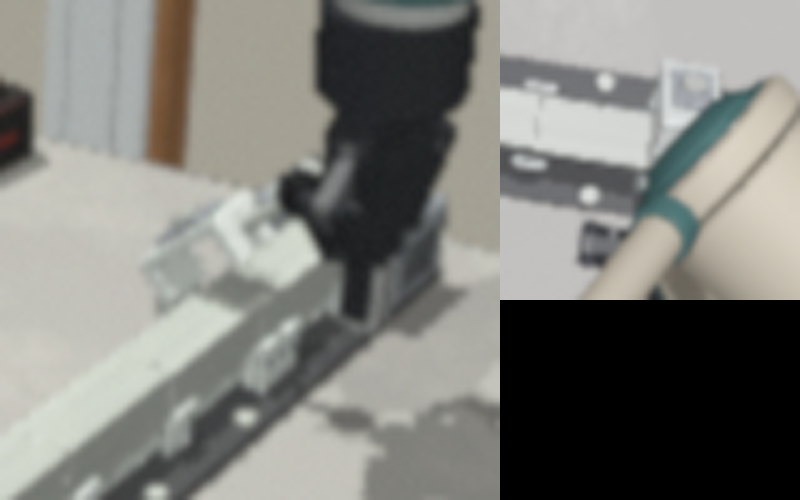

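The view shows the fingers down in front of the ball and the lid still at about 0.76, so the tip missed. I'll lift and come down right on top of the ball along its arc.

Emit:
{"method": "apply_moves", "body": {"steps": [0, 0, 3, 0, 0, 0, 6, 0, 0, 0, 9, 0, 0, 0, 10, 0, 2.2, -0.3, 10.5, 0, 4.4, -0.6, 10.5, 0, 4.4, -0.6, 10.5, 0, 4.4, -0.6, 10.5, 0]}}

```text
clock: 45.87
position: [0.4455, -0.2699, 0.163]
ee_rot: [-0.0, 0.998, -0.063, -0.0]
contact_force: [-0.9, -0.2, -0.6]
width: -0.0003
gripper_force: 0.0
```

```bash
python3 -c "
from h import *
to(.0875,.1305,-.028)
g=snap('scene').max(2)
for t in np.arange(0.4,1.1,.1):
    u,v=w2pix('scene',ballpos(t)).round().astype(int); w=g[v-2:v+3,u-2:u+3]; print(round(t,1),(int(u),int(v)),int(w.mean()),end='; ')
"
```

```text
t 45.87 pos [ 0.4455 -0.2699  0.163 ] rail [ 0.088 -0.028] xyaw -7.2 F [-0.9 -0.2 -0.6] w -0.0003 gf 0.0
to 0.0875 [-0.01 -0.05 -3.25]
0.4 (396, 182) 130; 0.5 (395, 178) 176; 0.6 (393, 174) 158; 0.7 (390, 171) 57; 0.8 (388, 167) 41; 0.9 (385, 164) 140; 1.0 (382, 162) 164;
```

Emit:
{"method": "apply_moves", "body": {"steps": [0, 0, -2, 0, 0, 0, -3.4, 0, -0.5, 0.1, -4.0, 0, -1.1, 0.1, -4.7, 0, -1.7, 0.2, -5.5, 0, -2.3, 0.3, -6.4, 0, -2.8, 0.3, -7.3, 0, -3.2, 0.4, -8.2, 0]}}

```text
clock: 46.58
position: [0.412, -0.2658, 0.0808]
ee_rot: [-0.0, 0.998, -0.064, -0.0]
contact_force: [0.5, 0.7, 0.6]
width: 0.0002
gripper_force: 0.2
```

```bash
python3 -c "
from h import *
to(.0875,.0625,-.066)
g=snap('scene').max(2)
for t in np.arange(0.,1.1,.1):
    u,v=w2pix('scene',ballpos(t)).round().astype(int); w=g[v-2:v+3,u-2:u+3]; print(round(t,1),(int(u),int(v)),int(w.mean()),end='; ')
"
```

```text
t 46.58 pos [ 0.412  -0.2658  0.0808] rail [ 0.0879 -0.0617] xyaw -7.3 F [0.5 0.7 0.6] w 0.0002 gf 0.2
to 0.0875 [-0.43  0.01 -1.83]
0.0 (400, 197) 85; 0.1 (399, 193) 49; 0.2 (399, 189) 33; 0.3 (398, 185) 77; 0.4 (396, 182) 74; 0.5 (395, 178) 112; 0.6 (393, 174) 155; 0.7 (390, 171) 137; 0.8 (388, 167) 134; 0.9 (385, 164) 148; 1.0 (382, 162) 163;
```

Ball at t≈0.2, following. Continue pressing.

Emit:
{"method": "apply_moves", "body": {"steps": [-0.2, 0, -0.5, 0, -0.3, 0, -1.0, 0, -0.5, 0, -1.5, 0, -0.5, 0, -1.9, 0, -0.5, 0, -2.1, 0, -0.5, 0, -2.2, 0]}}

```text
clock: 47.13
position: [0.4081, -0.2662, 0.0615]
ee_rot: [0.0, 0.998, -0.063, -0.0]
contact_force: [-5.6, 4.2, 27.0]
width: -0.0003
gripper_force: 13.4
```

Emit:
{"method": "apply_moves", "body": {"steps": [0, 0, -0.2, 0, 0, 0, -0.3, 0, 0, 0, -0.3, 0]}}

```text
clock: 47.38
position: [0.4081, -0.2662, 0.0612]
ee_rot: [0.001, 0.998, -0.063, 0.0]
contact_force: [-8.5, 5.9, 40.0]
width: -0.0
gripper_force: 19.7
```

Emit:
{"method": "apply_moves", "body": {"steps": [0, 0, 1, 0, 0, 0, 4, 0, 0, 0, 8, 0, -1, 3, 11, 0, -3, 6, 13, 0, -5, 9, 13, 0, -5, 12, 13, 0, -5, 14, 13, 0]}}

```text
clock: 48.05
position: [0.3568, -0.1237, 0.1871]
ee_rot: [-0.0, 0.998, -0.063, 0.001]
contact_force: [-0.4, -0.1, 1.0]
width: -0.0001
gripper_force: 0.0
```

Run:
```python
from h import *
im=cv2.imread('pics/top0.png').mean(2)
pts=[]
for v in range(224,237):
    r=im[v,414:425]; w=np.clip(45-r,0,None)
    if w.sum()>0: pts.append((414+(w*np.arange(11)).sum()/w.sum(),v))
for z in(.08,.098):
    W=np.array([pix2w('top',*p,z)[:2] for p in pts]); d=np.polyfit(W[:,0],W[:,1],1)[0]; print('band dir deg',np.degrees(np.arctan(d)),'mid',inrail(W.mean(0)))
# zero mark
a=pix2w('top',405+12.7,218+23.,.06); print('mark',inrail(a))
st()
A=snap('top'); B=snap('scene')
# skirt/dial centre candidates: dark blob
g=A.max(2); ys,xs=np.where(g[218:246,405:432]<75); c=(xs.mean()+405,ys.mean()+218); print(c,[inrail(pix2w('top',*c,z)) for z in(.064,.08)])
o=np.full((560,800,3),0,np.uint8)
o[:400,:400]=cv2.resize(A[213:248,400:435],(400,400),interpolation=cv2.INTER_CUBIC)
o[:400,400:]=cv2.resize(B[145:185,380:420],(400,400),interpolation=cv2.INTER_CUBIC)
o[400:,:400]=cv2.resize(A[195:255,330:400],(187,160),interpolation=cv2.INTER_CUBIC).repeat(1,0) if 0 else 0
o[400:,0:240]=cv2.resize(A[200:260,335:425],(240,160)); o[400:,260:660]=cv2.resize(B[160:216,300:440],(400,160),interpolation=cv2.INTER_CUBIC)
cv2.imwrite('pics/c12.png',o)
```

```text
band dir deg -18.304959738570414 mid [-0.0349 -0.0013]
band dir deg -18.30495973857056 mid [-0.0299 -0.0032]
mark [-0.0383 -0.0286]
t 48.05 pos [ 0.3568 -0.1237  0.1871] rail [ 0.2219 -0.1343] xyaw -7.3 F [-0.4 -0.1  1. ] w -0.0001 gf 0.0
(np.float64(418.9895287958115), np.float64(229.9738219895288)) [array([-0.0373,  0.0002]), array([-0.0329, -0.0015])]
```

View pics/c12.png

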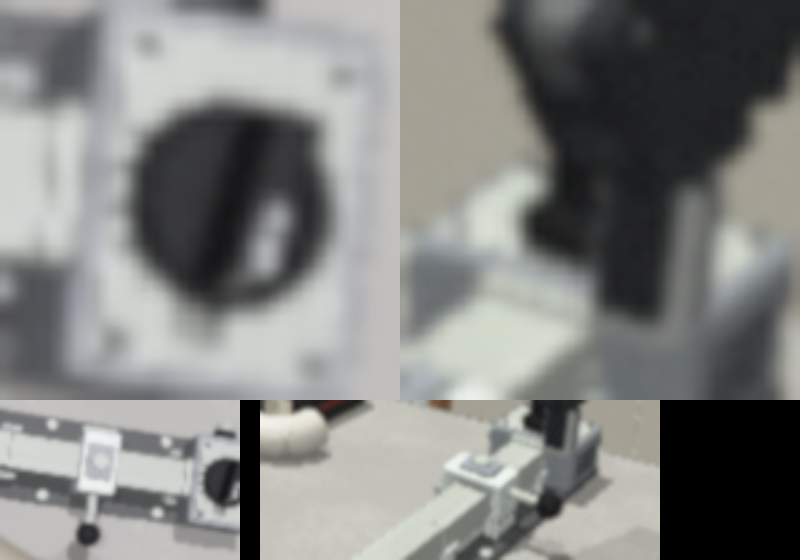

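The shroud now appears shut in both insets, and the dial bar leans about 15° in the image next to a faint zero tick at crop (195,320). I'll unwrap the tick ring numerically.

Run:
```python
from h import *
ims=[snap('top').astype(float).mean(2) for _ in range(3)]; g=np.mean(ims,0).astype(np.float32)
# fit skirt centre: project circle r=21 at z .064.. use dark boundary
best=[]
for yr in np.arange(-.045,-.028,.001):
    for xr in np.arange(-.006,.007,.001):
        s=0
        for r,sg in((.0185,-1),(.0235,1)):
            P=np.array([w2pix('top',rail(yr+r*np.sin(a),xr+r*np.cos(a),.062)) for a in np.radians(np.arange(100,360,10))],np.float32)
            s+=sg*cv2.remap(g,P[:,0],P[:,1],cv2.INTER_LINEAR).mean()
        best.append((s,yr,xr))
best.sort(); s,yr,xr=best[-1]; print('centre',best[-3:])
# angle phi clockwise from rail -x : direction = (-cos phi) x + (sin phi) y
for r in(.024,.026,.028):
    ph=np.arange(-40,150,5); P=np.array([w2pix('top',rail(yr+r*np.sin(a),xr-r*np.cos(a),.056)) for a in np.radians(ph)],np.float32)
    print(r,[(int(p),int(x)) for p,x in zip(ph,cv2.remap(g,P[:,0],P[:,1],cv2.INTER_LINEAR).ravel())])
for n,(a,b) in dict(left=((409.2,213.9),(406.1,245.4)),right=((433.1,217.4),(430.2,246.2))).items():
    d=pix2w('top',*a,.056)-pix2w('top',*b,.056); print(n,np.degrees(np.arctan2(d[1],d[0])))
d=pix2w('top',424,231,.098)-pix2w('top',422.7,236.5,.098); print('pointer',np.degrees(np.arctan2(d[1],d[0])),inrail(pix2w('top',424,231,.098)),inrail(pix2w('top',422.7,236.5,.098)))
```

```text
Traceback (most recent call last):
  File "h.py", line 11, in w2pix
    c,o,R=cal(n); q=R.T@(np.array(P,float)-o); x=q[0]/-q[2]; y=-q[1]/-q[2]; s=1+c["k1"]*(x*x+y*y)
          ~~~^^^
  File "h.py", line 5, in cal
    c=calibration(n); return c,np.array(c["xyz"]),Rotation.from_quat(c["rotation"],scalar_first=True).as_matrix()
ValueError: time passes only in moves, steps and waits
```

```bash
sed -i 's/^def cal(n):/import functools\n@functools.lru_cache\ndef cal(n):/' h.py
python3 - <<'E'
from h import *
g=snap('top').astype(np.float32).mean(2)
best=[]
for yr in np.arange(-.045,-.028,.001):
    for xr in np.arange(-.006,.007,.001):
        s=0
        for r,sg in((.0185,-1),(.0235,1)):
            P=np.array([w2pix('top',rail(yr+r*np.sin(a),xr+r*np.cos(a),.062)) for a in np.radians(np.arange(100,360,10))],np.float32)
            s+=sg*cv2.remap(g,P[:,0],P[:,1],cv2.INTER_LINEAR).mean()
        best.append((round(float(s)),round(yr,4),round(xr,4)))
best.sort(); s,yr,xr=best[-1]; print('centre',best[-3:])
for r in(.024,.026,.028):
    ph=np.arange(-40,150,5); P=np.array([w2pix('top',rail(yr+r*np.sin(a),xr-r*np.cos(a),.056)) for a in np.radians(ph)],np.float32)
    print(r,' '.join(f'{int(p)}:{int(x)}' for p,x in zip(ph,cv2.remap(g,P[:,0],P[:,1],cv2.INTER_LINEAR).ravel())))
for n,(a,b) in dict(left=((409.2,213.9),(406.1,245.4)),right=((433.1,217.4),(430.2,246.2))).items():
    d=pix2w('top',*a,.056)-pix2w('top',*b,.056); print(n,np.degrees(np.arctan2(d[1],d[0])))
a,b=pix2w('top',424,231,.098),pix2w('top',422.7,236.5,.098);d=a-b; print('pointer',np.degrees(np.arctan2(d[1],d[0])),inrail(a),inrail(b))
E
```

```text
centre [(71, np.float64(-0.042), np.float64(-0.004)), (71, np.float64(-0.041), np.float64(-0.005)), (72, np.float64(-0.041), np.float64(-0.004))]
0.024 -40:189 -35:190 -30:187 -25:189 -20:195 -15:195 -10:186 -5:163 0:143 5:138 10:143 15:149 20:157 25:169 30:189 35:188 40:189 45:178 50:173 55:171 60:165 65:151 70:144 75:152 80:154 85:141 90:131 95:131 100:133 105:118 110:102 115:87 120:86 125:78 130:66 135:71 140:71 145:65
0.026 -40:202 -35:204 -30:203 -25:203 -20:203 -15:203 -10:197 -5:174 0:156 5:154 10:158 15:163 20:170 25:189 30:200 35:205 40:200 45:196 50:196 55:196 60:190 65:181 70:173 75:181 80:180 85:165 90:160 95:166 100:175 105:158 110:137 115:137 120:131 125:116 130:109 135:112 140:111 145:103
0.028 -40:206 -35:207 -30:207 -25:207 -20:206 -15:206 -10:202 -5:186 0:171 5:168 10:172 15:176 20:184 25:199 30:206 35:208 40:207 45:205 50:205 55:206 60:204 65:197 70:190 75:190 80:185 85:172 90:171 95:175 100:175 105:170 110:165 115:173 120:173 125:155 130:150 135:160 140:161 145:152
left -6.159823891033266
right -6.8634744212759236
pointer -14.22240532091616 [-0.0409 -0.0041] [-0.0392 -0.0184]
```

The ticks lie at about 10, 70, 90, 110 and 130° and the bar at about 10°, so the dial is at zero. It needs 4 clicks, which is 80° clockwise.

Emit:
{"method": "apply_moves", "body": {"steps": [1.2, -3.5, 0.5, -3, 2.5, -7, 1, -6, 3.7, -10.4, 1.3, -9, 5, -13.9, 1.3, -10.2, 6.2, -17.4, 1.3, -10.2, 7.5, -20.8, 1.3, -10.2, 8.7, -24.3, 1.3, -10.2, 9.9, -27.6, 1.3, -10.2], "jaw": 130, "newtons": 30}}

```text
clock: 49.02
position: [0.4572, -0.4058, 0.1986]
ee_rot: [0.0, 0.988, -0.153, -0.0]
contact_force: [-0.1, 0.4, 1.0]
width: 0.0421
gripper_force: 0.0
```

Emit:
{"method": "apply_moves", "body": {"steps": [0, 0, 0, 0, 0, 0, 0, 0, 0, 0, 0, 0]}}

```text
clock: 49.27
position: [0.4564, -0.4024, 0.1984]
ee_rot: [-0.001, 0.988, -0.152, -0.001]
contact_force: [-0.1, 0.7, 0.5]
width: 0.042
gripper_force: 0.0
```

```bash
python3 -c "
from h import *
to(-.039,.072,-.001)"
```

```text
t 49.27 pos [ 0.4564 -0.4024  0.1984] rail [-0.042  -0.0005] xyaw -17.5 F [-0.1  0.7  0.5] w 0.042 gf 0.0
to -0.039 [-1.000e-02  3.000e-01 -1.264e+01]
```

Emit:
{"method": "apply_moves", "body": {"steps": [0, 0.2, -3, 0, 0, 0.2, -6, 0, 0, 0.2, -9, 0, 0, 0.2, -11.5, 0, 0, 0.2, -12.5, 0, 0, 0.2, -12.5, 0]}}

```text
clock: 49.77
position: [0.4555, -0.3975, 0.0723]
ee_rot: [-0.002, 0.988, -0.151, -0.002]
contact_force: [-0.5, -0.2, 0.1]
width: 0.0415
gripper_force: 0.0
```

Emit:
{"method": "apply_moves", "body": {"steps": [0, 0, 0, 0, 0, 0, 0, 0, 0, 0, 0, 0, 0, 0, 0, 0, 0, 0, 0, 0], "jaw": 255}}

```text
clock: 50.18
position: [0.458, -0.4016, 0.0768]
ee_rot: [0.002, 0.988, -0.152, 0.002]
contact_force: [-1.5, -2.1, 6.4]
width: 0.0121
gripper_force: 33.9
```

```bash
python3 -c "
from h import *
s=st();print(s['moment'],s['qpos'])"
```

```text
t 50.18 pos [ 0.458  -0.4016  0.0768] rail [-0.0411  0.0009] xyaw -17.4 F [-1.5 -2.1  6.4] w 0.0121 gf 33.9
[-0.16778618  0.19327407  0.0249064 ] [-8.33588054e-01  4.43493336e-01  1.65528204e+00 -9.78513343e-04
  1.03822471e+00  1.04224177e+00]
```

Emit:
{"method": "apply_moves", "body": {"steps": [0, 0, 0, -5, 0, 0, 0, -10, 0, 0, 0, -15, 0, 0, 0, -20, 0, 0, 0, -25, 0, 0, 0, -30, 0, 0, 0, -35, 0, 0, 0, -40]}}

```text
clock: 50.85
position: [0.4578, -0.4021, 0.0768]
ee_rot: [0.002, 0.876, -0.482, 0.002]
contact_force: [-2.0, -2.8, 6.0]
width: 0.0123
gripper_force: 33.9
```

Emit:
{"method": "apply_moves", "body": {"steps": [0, 0, 0, -5, 0, 0, 0, -10, 0, 0, 0, -15, 0, 0, 0, -20, 0, 0, 0, -25, 0, 0, 0, -30, 0, 0, 0, -36, 0, 0, 0, -40]}}

```text
clock: 51.52
position: [0.4573, -0.4022, 0.0768]
ee_rot: [-0.001, -0.658, 0.753, -0.002]
contact_force: [-2.8, -2.6, 7.0]
width: 0.0123
gripper_force: 33.9
```

Emit:
{"method": "apply_moves", "body": {"steps": [0, 0, 0, 0, 0, 0, 0, 0, 0, 0, 0, 0]}}

```text
clock: 51.77
position: [0.4573, -0.4022, 0.0768]
ee_rot: [-0.001, -0.66, 0.751, -0.002]
contact_force: [-3.6, -2.3, 7.3]
width: 0.0123
gripper_force: 34.0
```

```bash
python3 -c "
from h import *
s=st();print(s['moment'],s['qpos'][5])"
```

```text
t 51.77 pos [ 0.4573 -0.4022  0.0768] rail [-0.0417  0.0004] xyaw -97.4 F [-3.6 -2.3  7.3] w 0.0123 gf 34.0
[-0.43517177  0.50129861  0.05918637] 2.438449672927987
```

Emit:
{"method": "apply_moves", "body": {"steps": [0, 0, 0, 0, 0, 0, 0, 0, 0, 0, 0, 0, 0, 0, 0, 0], "jaw": 130}}

```text
clock: 52.1
position: [0.4572, -0.3995, 0.0743]
ee_rot: [0.0, -0.66, 0.752, 0.0]
contact_force: [0.3, -0.0, 0.4]
width: 0.0418
gripper_force: 0.0
```

Emit:
{"method": "apply_moves", "body": {"steps": [0, 0, 3, 0, 0, 0, 6, 0, 0, 0, 9, 0, 0, 0, 12, 7, -3, 2, 14, 14, -6, 5, 15, 21, -9, 8, 15, 28, -11, 12, 15, 35]}}

```text
clock: 52.77
position: [0.348, -0.2846, 0.225]
ee_rot: [0.001, 0.856, -0.517, 0.0]
contact_force: [-0.4, -0.1, 0.8]
width: 0.042
gripper_force: 0.0
```

Emit:
{"method": "apply_moves", "body": {"steps": [-1, 4, 0, 0, -2, 8, 0, 0, -2, 12, 0, 0, -2, 16, 0, 0, -2, 18, 0, 0, -2, 18, 0, 0, -2, 18, 0, 0]}}

```text
clock: 53.35
position: [0.3296, -0.1041, 0.2247]
ee_rot: [0.0, 0.856, -0.517, 0.0]
contact_force: [0.5, -0.4, -0.4]
width: 0.0419
gripper_force: 0.0
```

Run:
```python
from h import *
st()
A=snap('top'); im=A.mean(2); print(np.array2string(im[218:246,405:432].astype(int),max_line_width=200))
g=snap('scene').max(2)
for t in np.arange(-.1,.4,.05):
    u,v=w2pix('scene',ballpos(t)).round().astype(int); print(round(t,2),(int(u),int(v)),int(g[v-2:v+3,u-2:u+3].mean()),end='; ')
ball(0.)
```

```text
t 53.35 pos [ 0.3296 -0.1041  0.2247] rail [ 0.238  -0.1638] xyaw -62.3 F [ 0.5 -0.4 -0.4] w 0.0419 gf 0.0
[[ 84  86  96 127 165 189 207 203 202 205 208 209 208 207 207 207 207 206 206 206 204 204 203 194 184 183 185]
 [ 85  88 100 132 162 183 207 210 209 208 209 209 207 206 205 206 206 205 206 206 206 207 204 190 165 162 174]
 [ 90  93 106 138 164 179 204 209 209 208 207 207 202 195 193 195 197 199 203 205 206 207 204 193 175 175 183]
 [118 124 123 145 164 176 201 208 208 203 195 190 178 157 149 155 165 174 188 198 203 206 204 201 198 198 194]
 [162 170 156 157 169 178 201 206 202 185 154 133 114  93  86  91 101 114 141 171 192 202 203 203 203 201 192]
 [192 197 179 168 175 183 193 192 178 140  94  70  58  55  55  54  55  61  82 117 155 185 196 201 203 200 191]
 [208 206 185 172 180 185 176 153 122  83  59  55  55  54  53  55  53  53  55  67 101 143 176 197 203 200 190]
 [210 205 180 171 183 191 176 121  70  54  52  55  56  54  54  53  53  52  51  52  62  94 145 186 199 196 186]
 [207 202 172 167 179 185 158  97  54  49  55  55  53  53  53  51  50  50  49  48  50  64 110 158 182 184
[... 1741 characters left out ...]
204 205 206 204 202 202 200 192 181 181]
 [123 161 177 175 151 158 185 204 208 206 204 203 203 202 204 206 206 205 206 206 201 193 190 190 185 178 181]
 [122 156 166 160 158 172 188 200 199 197 197 197 200 203 206 205 204 204 205 204 195 173 162 169 177 177 181]
 [111 138 148 151 158 166 174 176 172 175 179 183 188 193 199 197 198 198 201 202 194 170 155 164 177 181 185]]
-0.1 (399, 200) 65; -0.05 (400, 199) 47; 0.0 (400, 197) 34; 0.05 (399, 195) 51; 0.1 (399, 193) 72; 0.15 (399, 191) 97; 0.2 (399, 189) 120; 0.25 (398, 187) 138; 0.3 (398, 185) 136; 0.35 (397, 183) 130; top area 45 box [8 7]
scene area 83 box [15 11]
ball [ 0.4032 -0.2638  0.052 ] [ 0.0888 -0.0707] err px 0.22
lid angle 0.017
```

Run:
```python
from h import *
g=snap('top').astype(np.float32).mean(2)
def smp(P): P=np.array(P,np.float32); return cv2.remap(g,P[:,0],P[:,1],cv2.INTER_CUBIC).ravel()
print('mark px->rail', [inrail(pix2w('top',405+c,218+r,.055)) for c,r in((13.5,21),(13.45,22),(13.45,23),(13.5,24))])
# skirt centre: image ellipse edge fit, half-level 125 crossings along rays at z .06, avoiding bar sector
for z in(.057,.064):
  c=np.array([-.041,-.002])
  for it in range(4):
    pts=[]
    for a in np.radians(list(range(-35,-14,5))+list(range(20,66,5))+list(range(150,215,5))):
        rr=np.arange(.014,.030,.0004); v=smp([w2pix('top',rail(c[0]+r*np.sin(a),c[1]-r*np.cos(a),z)) for r in rr])
        i=np.argmax(v>125); pts.append((c[0]+rr[i]*np.sin(a),c[1]-rr[i]*np.cos(a)))
    pts=np.array(pts); A=np.c_[2*pts,np.ones(len(pts))]; s=np.linalg.lstsq(A,(pts**2).sum(1),rcond=None)[0]; c=s[:2]; R=np.sqrt(s[2]+c@c)
  print('z',z,'centre',c.round(4),'R',R.round(4))
  for r in(.0245,.0265,.0285):
    ph=np.arange(-40,180,4); print(r,' '.join(f'{p}:{int(x)}' for p,x in zip(ph,smp([w2pix('top',rail(c[0]+r*np.sin(a),c[1]-r*np.cos(a),z-.004)) for a in np.radians(ph)]))))
# bar direction now: pointer stripe ridge
pts=[]
for u in range(418,424):
    w=np.clip(g[226:233,u]-70,0,None); pts.append((u,226+(w*np.arange(7)).sum()/w.sum()))
W=np.array([inrail(pix2w('top',*p,.098)) for p in pts]); print('pointer pts',W[0],W[-1],'bar slope dx/dy deg',np.degrees(np.arctan(np.polyfit(W[:,0],W[:,1],1)[0])))
```

```text
mark px->rail [array([-0.0412, -0.0226]), array([-0.0413, -0.0253]), array([-0.0416, -0.0279]), array([-0.0421, -0.0304])]
z 0.057 centre [-0.0405 -0.0004] R 0.0244
0.0245 -40:130 -36:130 -32:131 -28:129 -24:130 -20:135 -16:141 -12:139 -8:127 -4:118 0:122 4:133 8:148 12:153 16:148 20:146 24:156 28:160 32:147 36:142 40:134 44:147 48:155 52:157 56:152 60:147 64:156 68:169 72:177 76:165 80:154 84:160 88:171 92:177 96:173 100:159 104:147 108:154 112:164 116:155 120:148 124:136 128:144 132:157 136:157 140:159 144:148 148:140 152:146 156:148 160:149 164:137 168:126 172:120 176:119
0.0265 -40:177 -36:175 -32:173 -28:173 -24:175 -20:180 -16:182 -12:178 -8:165 -4:156 0:160 4:173 8:184 12:186 16:176 20:182 24:190 28:188 32:183 36:166 40:170 44:179 48:192 52:190 56:180 60:177 64:182 68:188 72:188 76:174 80:163 84:168 88:174 92:176 96:174 100:169 104:169 108:181 112:188 116:187 120:174 124:170 128:180 132:194 136:196 140:191 144:190 148:185 152:183 156:188 160:191 164:184 168:174 172:169 176:167
0.0285 -40:196 -36:202 -32:198 -28:195 -24:198 -20:202 -16:203 -12:200 -8:190 -4:183 0:185 4:194 8:19
[... 995 characters left out ...]
4 80:165 84:170 88:174 92:175 96:173 100:168 104:170 108:183 112:189 116:188 120:177 124:174 128:184 132:196 136:199 140:194 144:193 148:188 152:187 156:192 160:194 164:187 168:177 172:171 176:170
0.0285 -40:198 -36:203 -32:199 -28:196 -24:200 -20:203 -16:204 -12:201 -8:191 -4:184 0:186 4:196 8:199 12:199 16:197 20:199 24:203 28:205 32:199 36:193 40:193 44:202 48:204 52:205 56:203 60:196 64:190 68:188 72:184 76:176 80:169 84:170 88:170 92:167 96:164 100:163 104:171 108:185 112:190 116:189 120:184 124:187 128:199 132:204 136:208 140:206 144:205 148:205 152:205 156:205 160:204 164:202 168:199 172:198 176:196
pointer pts [-0.0253 -0.0029] [-0.038  -0.0009] bar slope dx/dy deg -8.949042189881302
```

The tick ring reads −3 (the long zero mark), 18, 38, 59, 80, 102 and 122°. The pointer is at 81°, so the dial is on click 4. The ball measures a lid angle of about 0.02, within measuring noise of shut after the hard 40 N stop. Handing in.

```bash
python3 -c "
from rig import *
print(sign_off())"
```

```text
the job is handed in; nothing more can be done
None
```

The job is handed in, with no verdict returned: four tubes are butted on the rail with the follower against them, the shroud is pressed shut (lid angle about 0.02 rad by camera), and the dial is on click 4.

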